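# Change the bench over: tools into the cash-style box, binder leaves turned, switches set

### The arm

A 6-joint arm with a two-finger parallel gripper is mounted at the origin on the work surface. World frame = base frame: x ahead of the robot, y to its left, z up, the work surface at z = 0. Lengths are in m, angles in rad, forces in N, time in s.
With the tool pointing down it reaches from about 0.3 to 0.775 m from the base axis. Payload 14.6 kg.
Tool frame: the origin (TCP) lies between the finger pads, 19 mm behind the fingertips; this is the grasp point; z points along the fingers, y is the direction in which the jaws open and shut (so a half turn about z gives the same grasp; the last joint's range is limited). The gripper opens to 94 mm and grips with 3 to 60 N. Pads are 16 mm wide; open, the fingers measure 119 mm over their backs; the gripper's body (75 mm by 177 mm) begins 78 mm behind the grasp point.
Start: joints at [1.242, 0.3, 1.521, -0, 1.321, -0.067], TCP at [0.142, 0.531, 0.224] pointing down, gripper open.
Joint ranges: [-3.03, 3.03], [-0.79, 2.21], [0.23, 2.52], [-1.04, 4.18], [0, 3.07], [-2.55, 2.55]. Speed limits (rad/s): [2.22, 2.22, 2.57, 3.14, 3.14, 3.14].

### API

Orientations are given as [roll, pitch, yaw] about the fixed x, y, z axes, in that order (R = Rz(yaw) Ry(pitch) Rx(roll)).
In Python, from station import ctrl, cams, hand_in gives the robot as it stands.
- The arm moves only by the tool servo_tool, never from a script. Its argument "rows" is a list of rows, each a list of 7 numbers: the shift along the world's x, y, z in m, then the turn, a rotation vector about the world's x, y, z in rad, then the gripper command: -1 is shut, 1 is fully open, values between are in proportion. A call has exactly 8 rows; each row is the pose to reach, as a shift and turn from the pose measured when the call began; what a row does not reach only later rows make up. A row lasts 1/12 s, in which the tool goes at most 41.7 mm and 7.16 degrees, less where a joint would pass 70% of its speed; a pose out of reach is approached as far as the arm can. A call with a gripper value outside its range is refused whole. The fingers move at their own pace and stop on an object; "newtons" is the grip in N (left out, the last holds). Time passes only in rows, so rows that repeat a pose let the fingers close, or fill a call up. It gives the time, the measured TCP pose, the force and the opening at its end, in the units of the state.
- ctrl.get_obs(): the state, without advancing time (a new reading comes with each control period).
- cams.camera(name): name is "side" or "top" or "wrist"; returns a dict with "image" (420x560x3 uint8, red, green, blue), "depth" (420x560 float32, m along the optical axis (not along the pixel's ray), 0 where there is no reading), "fx", "fy", "cx", "cy" (pixels), "dist_coeffs" ([k1, k2, p1, p2, k3] as OpenCV has them; the pictures are not rectified), "rvec" (rotation vector, rad) and "tvec" (3), from world to camera coordinates, as OpenCV has them; the wrist camera has in their place "hand_eye" (4x4, takes a point from camera to tool coordinates, whose origin is the TCP and whose axes are the flange's). Camera axes: x right, y down, z forward; pixel columns grow to the right and rows downward; lengths in m; the calibration is good to about 2 mm. A picture is of the moment at which its call begins: read the wrist's pose just before it.
- hand_in(): hands the job in, once; it reports no verdict.
Trained networks look in a picture, given as the dict that the camera call returned (one of the last four; its "shot" number tells which), for a name from the list of things; names that differ only in an ending like _2 or _b are one class to them, and where a whole thing is asked for, a point or a joint stands for the part that bears it (a point fixed in the world has none). Each returns a list of dicts, best first, with "p" (0 to 1); they miss things now and then, are a little off and sometimes report something else, mostly with a low value. They report only what shows in the picture. A call takes as long as a camera call. They do not tell look-alikes from the thing itself.
- cams.spot_in(picture, name): "box" ([left, top, right, bottom] as shares, 0 to 1, of the picture: columns of its width, rows of its height, round what is visible of it).
- cams.place_of(picture, name): "at" ([column, row] as shares, 0 to 1, of the picture: columns of its width, rows of its height: a listed point, or the origin of a listed thing).
The state is a dict: "time_s": time; "qpos": joint angles; "joint_vel": joint speeds; "tau": joint torques, N m; "ee_pos": TCP position; "eef_rot": TCP orientation; "force": force on the tool from outside, world axes, zero at the start; "moment": the same for the moment, N m; "grip_width": finger opening in m.
Only numpy, scipy, OpenCV 4.12 (cv2) and the standard library are available. Lean on these libraries where they do the work, as an engineer would, in place of code of your own. Each camera call takes 0.05 s, during which the arm holds its last target.

### The job

Change the bench over to the next job. Put every tool that is lying out (locking pliers, level, scraper: whichever are there) into the pulled-out tray of the grey steel box and push the tray fully shut; in the ring binder, turn the two stiff tabbed leaves over the rings from right to left until each lies flat, the upper leaf first and then the lower one; and only when both leaves are over, set the four slide switches, from left to right, fully to on, off, off, on, as the page now shown has it. Left and right are as the robot sees them, a switch is on when pushed away from the robot, and the ramekin, glue bottle and tape roll stay standing where they are.

Things in the scene. Friction and masses are not known exactly. Their poses are not given: they have to be found in the camera images.
- binder: small black ring binder lying open, fixed. Origin on the bench under the middle of the ring line; x along the ring line (away from the robot), y left, z up. Both leaves turn about the ring line, parallel to x, 28 mm above the origin. Covers 142 mm along x, reaching 113 mm to each side, 3 mm thick; page stacks reach 98 mm to each side, tops at 22.5 mm. Three rings, radius 12 mm.
- leaf_upper (a joint): upper grey stiff leaf (130 mm along the ring line, from 8 to 104 mm out from it, 4 mm thick): reading of the leaf's turning about the ring line, rad: 0 = flat on the right-hand stack, 1.57 = upright, 3.14 = flat on the left-hand stack. Stiff: it stays at any angle where it is left (about 0.06 N m to turn). Hard stops at both ends: do not force it past.
- leaf_upper_tab (a point): centre of the upper leaf's tab, 120 mm out from the ring line, 38 mm towards the robot (binder -x) of the middle, 2.3 mm above the ring line when on the right (below when turned). Tab 34 mm wide along the line, 6 mm thick, from 104 to 136 mm out, clear of pages: pinch its side edges from above, fingers closing along the line; the leaf then pivots between the fingers, tool pointing down.
- leaf_lower (a joint): lower white stiff leaf, same size, under the upper one; its other face pictures the four switches: reading of the leaf's turning about the ring line, rad: 0 = flat on the right-hand stack, 1.57 = upright, 3.14 = flat on the left-hand stack. Stiff: it stays at any angle where it is left (about 0.06 N m to turn). Hard stops at both ends: do not force it past.
- leaf_lower_tab (a point): centre of the lower leaf's tab, same tab as the upper one's but 38 mm away from the robot (binder +x) of the middle, 2.3 mm below the ring line when on the right (above when turned).
- switchbox: fixed grey switch box 85 x 135 x 36 mm with a black plate on top whose face is 40 mm above the bench. Origin at the centre of its underside; x away from the robot (towards on), y to the left, z up. Four white slide nubs stand side by side along y, 27 mm apart, switch 1 leftmost (y = +40.5 mm).
- switch1 (a joint): slide 1 from the left, m: 0 = fully off (towards the robot), 0.018 = fully on (away from it); stiff (2 N), stays where left, may start part-way.
- switch2 (a joint): slide 2 from the left, m: 0 = fully off (towards the robot), 0.018 = fully on (away from it); stiff (2 N), stays where left, may start part-way.
- switch3 (a joint): slide 3 from the left, m: 0 = fully off (towards the robot), 0.018 = fully on (away from it); stiff (2 N), stays where left, may start part-way.
- switch4 (a joint): slide 4 from the left, m: 0 = fully off (towards the robot), 0.018 = fully on (away from it); stiff (2 N), stays where left, may start part-way.
- switch1_nub (a point): centre of nub 1: 12 mm along the sliding direction (switch box x), 10 mm wide, stands 18 mm above the black plate (top 58 mm above the bench); this point is 49 mm above the bench
- switch2_nub (a point): centre of nub 2: 12 mm along the sliding direction (switch box x), 10 mm wide, stands 18 mm above the black plate (top 58 mm above the bench); this point is 49 mm above the bench
- switch3_nub (a point): centre of nub 3: 12 mm along the sliding direction (switch box x), 10 mm wide, stands 18 mm above the black plate (top 58 mm above the bench); this point is 49 mm above the bench
- switch4_nub (a point): centre of nub 4: 12 mm along the sliding direction (switch box x), 10 mm wide, stands 18 mm above the black plate (top 58 mm above the bench); this point is 49 mm above the bench
- cashbox: fixed grey steel cash-style box, 210 mm deep (x), 235 wide (y), 86 high, open at the front (-x side) where the tray pulls out; carrying handle on the roof to 103 mm. Origin at the centre of its underside, x from front to back, z up. The roof covers all behind the front edge, 105 mm in front of the origin.
- tray (a joint): how far the tray is pulled out of the box, m: 0 = fully shut, 0.19 = fully out; it slides stiffly (2.5 N) and stays where left. It starts well out.
- tray_front (a point): middle of the outer face of the tray's flat front plate, 60 mm above the bench (plate 229 mm wide, 5 to 79 mm high); x points into the box. The tray's inside starts 7 mm behind this face: 194 mm long, 216 wide, floor 8 mm above the bench, side walls to 51 mm. When shut this face is 104 mm in front of the box's origin.
- pliers: chrome locking pliers, 130 mm long, about 30 mm wide and 18 mm high; the solid middle, 60 mm long, is 26 mm wide. Lies flat; origin at the centre of its underside, x along its length, z up. May be absent (the state then gives None).
- level: short orange spirit level, 130 x 24 x 30 mm high. Lies flat; origin at the centre of its underside, x along its length, z up. May be absent (the state then gives None).
- scraper: green plastic scraper, 130 mm long: handle 24 mm wide and 18 mm high from -65 to +20 mm, blade 48 mm wide and 5 mm thick from 18 to 65 mm. Lies flat; origin at the centre of its underside, x along its length, z up. May be absent (the state then gives None).
- ramekin: white ceramic ramekin, 84 mm across, 45 mm high, origin under its centre; leave alone
- glue: glue bottle, 52 mm across, 140 mm high, origin under its centre; leave alone
- tape: roll of tape lying flat, 96 mm across, 25 mm high, origin under its centre; leave alone
Not all that is in view belongs to the job. Of the things like the scraper, leave any that is pink; of the rest the smaller one is meant.

How it is judged:
On the way, in this order (a step that is already met when the one before it is completed fails the run):
1. the upper leaf lies turned over on the left, the lower one not yet (value of joint leaf_upper above 3 rad and value of joint leaf_lower below 1 rad), for 0.2 s.
2. both leaves lie turned over on the left (value of joint each of leaf_upper, leaf_lower above 3 rad), for 0.2 s.
3. the four switches are set on, off, off, on (value of joint each of switch1, switch4 above 0.015 m and value of joint each of switch2, switch3 below 0.003 m), for 0.2 s.
At the end, for the whole second after the job is handed in: Both leaves lie on the left (turned past 3.0 rad), switches 1 and 4 on (past 15 mm) and 2 and 3 off (under 3 mm), every tool present at rest inside the tray within the box, and the tray shut to within 6 mm (all of step 2 and all of step 3 and x of pliers in the frame of cashbox between -0.1 and 0.1 m and y of pliers in the frame of cashbox between -0.11 and 0.11 m and z of pliers in the frame of cashbox between 0 and 0.07 m and linear speed of each of pliers, level, scraper below 0.03 m/s and x of level in the frame of cashbox between -0.1 and 0.1 m and y of level in the frame of cashbox between -0.11 and 0.11 m and z of level in the frame of cashbox between 0 and 0.07 m and x of scraper in the frame of cashbox between -0.1 and 0.1 m and y of scraper in the frame of cashbox between -0.11 and 0.11 m and z of scraper in the frame of cashbox between 0 and 0.07 m and value of joint tray below 0.006 m); the robot touches nothing.
It fails at once if the ramekin is shifted more than 30 mm or tipped (distance of ramekin from where it was at the start of the episode above 0.03 m or angle between ramekin's own z axis and vertical above 0.5 rad).
It fails at once if the glue is shifted more than 30 mm or tipped (distance of glue from where it was at the start of the episode above 0.03 m or angle between glue's own z axis and vertical above 0.5 rad).
It fails at once if the tape is shifted more than 30 mm or tipped (distance of tape from where it was at the start of the episode above 0.03 m or angle between tape's own z axis and vertical above 0.5 rad).
It fails at once if switch 1 is set on before both leaves are over (value of joint switch1 above 0.012 m and value of joint leaf_lower below 2.8 rad).
Of pliers, level, scraper only 2 to 3 are there at a start; the rules pass over those that are not, and their reading is None.
At some moment in a run one of pliers, level, scraper may be knocked a few centimetres aside while the robot is not near it.
Once in a run the grip may slacken for a moment while it holds something.
It also fails if it takes over 210 s, if anything falls off the work surface, if the arm or the gripper's body presses on something with over 40 N, if the wrist force passes 120 N, or if a joint passes its speed limit or range.

## Working session

There is one attempt and no reset: what is moved stays moved. The work goes in short steps, Python scripts to look and compute and a tool call to move; the robot and the scene stay as the last step left them, time stands still between calls to the robot, and variables do not carry over. Pictures are saved under pics/ and viewed, and the job is handed in when it is done.

Besides the shell and the picture viewer there is one more tool, called after "Call:" in YAML: its name, and indented under it one key for each argument. servo_tool: Moves the arm, as the interface text tells. Its arguments: {"type":"object","properties":{"rows":{"type":"array"},"newtons":{"type":"number"}},"required":["rows"]}

```bash
ls; mkdir -p pics; cat > h.py <<'E'
import numpy as np, cv2, json
from station import ctrl, cams, hand_in
from scipy.spatial.transform import Rotation as R
def save(name,fn):
    p=cams.camera(name); cv2.imwrite('pics/'+fn,p['image'][:,:,::-1]); return p
def K(p): return np.array([[p['fx'],0,p['cx']],[0,p['fy'],p['cy']],[0,0,1.]])
def pose(p,obs=None):
    "camera->world R,t"
    if 'rvec' in p:
        Rc=cv2.Rodrigues(np.array(p['rvec'],float))[0]; t=np.array(p['tvec'],float).ravel()
        return Rc.T,-Rc.T@t
    T=np.eye(4);T[:3,:3]=R.from_euler('xyz',obs['eef_rot']).as_matrix();T[:3,3]=obs['ee_pos']
    M=T@np.array(p['hand_eye']); return M[:3,:3],M[:3,3]
def ray(p,uv,obs=None):
    n=cv2.undistortPoints(np.array([[uv]],float),K(p),np.array(p['dist_coeffs'],float)).ravel()
    A,c=pose(p,obs); return c,A@np.array([n[0],n[1],1])
def atz(p,uv,z,obs=None):
    c,d=ray(p,uv,obs); return c+d*(z-c[2])/d[2]
def bydepth(p,uv,obs=None):
    c,d=ray(p,uv,obs); u,v=map(int,np.round(uv)); w=p['depth'][max(v-1,0):v+2,max(u-1,0):u+2]; w=w[w>0]
    return c+d*np.median(w) if len(w) else None
def proj(p,X,obs=None):
    A,c=pose(p,obs); X=np.atleast_2d(X); Y=(X-c)@A
    return cv2.projectPoints(Y,np.zeros(3),np.zeros(3),K(p),np.array(p['dist_coeffs'],float))[0].reshape(-1,2)
def cloud(p,obs=None):
    h,w=p['depth'].shape; g=np.stack(np.meshgrid(np.arange(w),np.arange(h)),-1).reshape(-1,1,2).astype(float)
    n=cv2.undistortPoints(g,K(p),np.array(p['dist_coeffs'],float)).reshape(h,w,2)
    A,c=pose(p,obs); C=np.dstack([n,np.ones((h,w))])*p['depth'][...,None]
    return C@A.T+c
E
python3 - <<'E'
from h import *
o=ctrl.get_obs();print(o)
names="binder leaf_upper_tab leaf_lower_tab switchbox switch1_nub switch2_nub switch3_nub switch4_nub cashbox tray_front pliers level scraper ramekin glue tape".split()
for c in ['top','side']:
    p=save(c,c+'0.png')
    for n in names:
        for r in cams.place_of(p,n)[:4]:
            if r['p']<.2: continue
            uv=np.array(r['at'])*[560,420]; b=bydepth(p,uv,o)
            print(c,n,round(r['p'],2),uv.round(0),None if b is None else b.round(3))
E
```

```text
pics
{'time_s': 0.0, 'qpos': array([ 1.24239293e+00,  3.00483679e-01,  1.52158588e+00, -3.23392434e-05,
        1.32071179e+00, -6.65668364e-02]), 'joint_vel': array([ 0.0005781 , -0.00087121,  0.00100183, -0.00031944,  0.00031345,
        0.000807  ]), 'tau': array([-7.03333135e-04, -5.31807590e+01, -3.52733767e+01,  7.07564154e-02,
        2.44054024e-02, -9.25837071e-05]), 'ee_pos': array([0.14228329, 0.53102169, 0.22367739]), 'eef_rot': array([-3.14040451e+00, -4.78148923e-05,  2.87976409e+00]), 'force': array([-0.2903952 , -0.20088278,  0.17527677]), 'moment': array([ 0.01750009, -0.00249873,  0.01220641]), 'grip_width': 0.09388879957066155}
top binder 0.81 [324. 169.] [ 0.614 -0.099  0.001]
top leaf_upper_tab 0.76 [361. 180.] [ 0.564 -0.208  0.064]
top leaf_lower_tab 0.71 [360. 156.] [ 0.649 -0.216  0.028]
top switchbox 0.56 [392. 227.] [ 0.419 -0.307  0.039]
top switch2_nub 0.57 [145. 169.] [0.594 0.467 0.086]
top cashbox 0.77 [146. 167.] [0.601 0.466 0.086]
top tray_front 0.65 [220. 182.] [0.558 0.233 0.059]
top pliers 0.61 [146. 169.] [0.593 0.466 0.086]
top level 0.66 [323.
[... 958 characters left out ...]
3. 328.] [ 0.409 -0.339  0.055]
side switch4_nub 0.46 [277. 333.] [ 0.376 -0.339  0.05 ]
side cashbox 0.58 [275. 166.] [0.593 0.429 0.041]
side tray_front 0.83 [279. 190.] [0.552 0.235 0.049]
side tray_front 0.61 [372. 278.] [ 0.652 -0.222  0.027]
side level 0.67 [273. 271.] [ 0.433 -0.112  0.013]
side scraper 0.91 [192. 336.] [ 0.215 -0.261  0.008]
side scraper 0.9 [262. 239.] [0.446 0.044 0.   ]
side scraper 0.62 [198. 204.] [0.292 0.259 0.023]
side ramekin 0.76 [398. 261.] [ 0.754 -0.173  0.021]
side ramekin 0.66 [372. 229.] [ 0.756 -0.023  0.024]
side glue 0.83 [341. 199.] [0.75  0.173 0.018]
side tape 0.93 [372. 228.] [ 0.76  -0.02   0.024]
side tape 0.66 [283. 188.] [0.565 0.229 0.056]
```

```bash
python3 -c "
import cv2
for n in ['top0','side0']:
    a=cv2.imread(f'pics/{n}.png'); cv2.imwrite(f'pics/{n}L.png',cv2.resize(a[90:320,90:450] if n=='top0' else a[120:380,120:450],(800,511) if n=='top0' else (760,599),interpolation=cv2.INTER_CUBIC))
"
```

```text
(no output)
```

View pics/top0L.png

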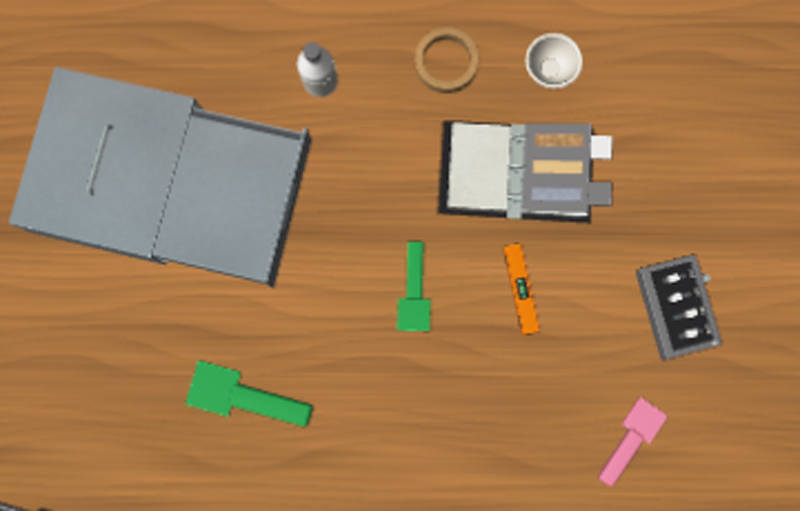

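View pics/side0L.png

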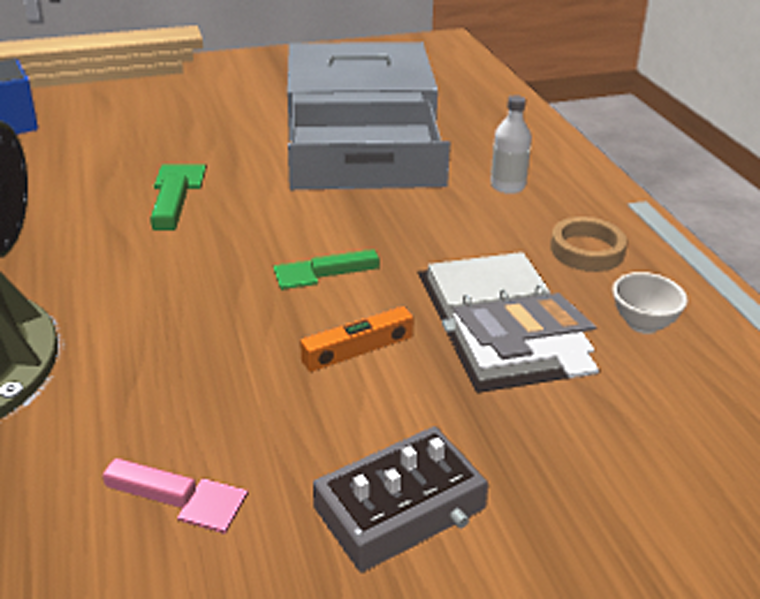

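```bash
cat > m.py <<'E'
from h import *
def rect(pts):
    (c,s,a)=cv2.minAreaRect((pts[:,:2]*1000).astype(np.float32)); return np.round(c,1),np.round(s,1),round(a,1)
def blob(p,X,lo,hi,zlo,xy,r,zhi=.3):
    hsv=cv2.cvtColor(p['image'],cv2.COLOR_RGB2HSV)
    m=cv2.inRange(hsv,lo,hi)>0
    m&=(p['depth']>0)&(X[...,2]>zlo)&(X[...,2]<zhi)&(np.hypot(X[...,0]-xy[0],X[...,1]-xy[1])<r)
    return X[m]
E
python3 - <<'E'
from m import *
o=ctrl.get_obs()
for c in ['top','side']:
    p=save(c,c+'1.png'); X=cloud(p)
    print(c, X[0:420:60,0:560:80,2].round(3).tolist() if 0 else '')
    for n,lo,hi,xy in [('lev',(5,150,80),(16,255,255),(.436,-.1)),('scr',(50,120,50),(80,255,255),(.448,.05)),('bigscr',(50,120,50),(80,255,255),(.278,.288)),('pink',(160,50,80),(179,255,255),(.217,-.241))]:
        P=blob(p,X,lo,hi,-.01,xy,.12); P=P[P[:,2]<.05]
        if len(P)>10: print(n,len(P),rect(P),np.percentile(P[:,2],[5,50,95]).round(3))
    # bench height
    print('bench',bydepth(p,(300,250)) if c=='top' else bydepth(p,(230,290)))
p=cams.camera('top');X=cloud(p)
Z=X[...,2]; 
def pr(m,n): 
    P=X[m]; print(n,len(P),rect(P))
d=np.hypot(X[...,0]-.41,X[...,1]+.33)<.1
pr(d&(Z>.03)&(Z<.065),'switchbox');pr(d&(Z>.049)&(Z<.065),'nubs'); P=X[d&(Z>.049)];print((P*1000).round(0).astype(int).tolist())
d=np.hypot(X[...,0]-.6,X[...,1]-.466)<.25
pr(d&(Z>.078)&(Z<.095),'roof'); pr(d&(Z>.065)&(X[...,1]<.3),'trayfront'); pr(d&(X[...,1]<.4)&(Z>.035)&(Z<.06),'walls')
d=(abs(X[...,0]-.61)<.12)&(abs(X[...,1]+.1)<.15)
pr(d&(Z>.015),'binder'); pr(d&(Z>.015)&(X[...,1]>-.08),'leftstack'); 
Q=X[176:190:3,352:372:3];print((Q*1000).round(0).astype(int).tolist())
E
```

```text
top 
lev 4181 (array([432.9, -99.5]), array([238.8, 230.6]), 86.2) [-0.006 -0.     0.027]
scr 378 (array([447.9,  57.8]), array([ 45.3, 125.5]), 89.9) [0.    0.01  0.021]
bigscr 765 (array([285.8, 292.1]), array([178.8,  64.9]), 75.4) [0.002 0.012 0.028]
pink 434 (array([ 223.6, -249.3]), array([ 47.7, 130.5]), 54.5) [0.    0.009 0.022]
bench [ 3.47392257e-01 -1.93929852e-02 -1.25403536e-05]
side 
lev 3609 (array([ 431.1, -100. ]), array([238.2, 230. ]), 87.6) [-0.003 -0.     0.029]
scr 329 (array([446.2,  52.7]), array([ 52.7, 126.9]), 88.6) [0.003 0.006 0.018]
bigscr 356 (array([281.8, 285.3]), array([175.6,  63.9]), 73.2) [0.004 0.021 0.026]
pink 906 (array([ 220.4, -251.8]), array([ 49.9, 130. ]), 55.6) [0.002 0.006 0.018]
bench [ 3.18367694e-01 -1.37082680e-01 -2.23698093e-04]
switchbox 1107 (array([ 417.3, -322.8]), array([135.3,  87.2]), 14.9)
nubs 62 (array([ 416.6, -320.9]), array([91.6, 23.9]), 24.1)
[[461, -308, 55], [461, -311, 58], [458, -304, 58], [458, -308, 57], [457, -310, 61], [458, -314, 58], [455, -303, 51], [454, -303, 64], [454, -307, 58], [454, -310, 58], [455,
[... 1097 characters left out ...]
, -91.2]), array([274.5, 197.2]), 88.3)
leftstack 1021 (array([590.3, -17.9]), array([127.9, 196.7]), 88.3)
[[[578, -182, 57], [578, -191, 58], [578, -200, 61], [577, -209, 63], [577, -219, 61], [590, -241, 0], [590, -251, 0]], [[570, -183, 51], [569, -192, 53], [569, -201, 55], [568, -209, 62], [567, -218, 66], [579, -240, 2], [580, -250, 1]], [[560, -182, 52], [560, -192, 49], [559, -201, 55], [559, -210, 58], [558, -218, 62], [569, -240, 2], [570, -250, -1]], [[550, -182, 55], [559, -200, 4], [560, -211, -2], [560, -221, -3], [560, -231, -2], [559, -240, 3], [560, -251, -4]], [[549, -190, 4], [549, -199, 7], [550, -211, -3], [550, -220, 0], [549, -229, 4], [550, -240, 1], [550, -250, 0]]]
```

View pics/top0.png

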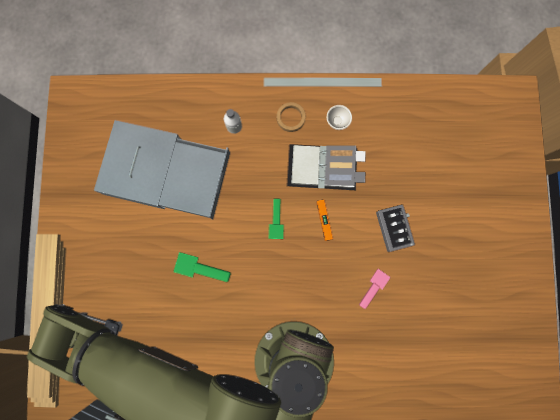

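Call:
servo_tool:
  rows:
    - [0.03, -0.02, 0.005, 0, 0, 0.1, 1]
    - [0.05, -0.055, 0.01, 0, 0, 0.2, 1]
    - [0.07, -0.09, 0.02, 0, 0, 0.26, 1]
    - [0.09, -0.125, 0.03, 0, 0, 0.26, 1]
    - [0.11, -0.16, 0.03, 0, 0, 0.26, 1]
    - [0.13, -0.195, 0.03, 0, 0, 0.26, 1]
    - [0.15, -0.23, 0.03, 0, 0, 0.26, 1]
    - [0.17, -0.265, 0.03, 0, 0, 0.26, 1]

```text
time_s: 2.52
ee_pos: [0.3127, 0.2645, 0.2545]
eef_rot: [3.141, 0.001, 3.14]
force: [0.7, -0.6, 0.1]
grip_width: 0.0939
```

Call:
servo_tool:
  rows:
    - [0.02, -0.035, 0, 0, 0, 0, 1]
    - [0.04, -0.07, 0, 0, 0, 0, 1]
    - [0.06, -0.105, 0, 0, 0, 0, 1]
    - [0.08, -0.14, 0, 0, 0, 0, 1]
    - [0.1, -0.175, 0, 0, 0, 0, 1]
    - [0.12, -0.21, 0, 0, 0, 0, 1]
    - [0.14, -0.24, 0, 0, 0, 0, 1]
    - [0.14, -0.24, 0, 0, 0, 0, 1]

```text
time_s: 3.18
ee_pos: [0.4547, 0.0203, 0.2542]
eef_rot: [-3.141, 0.001, 3.136]
force: [0.3, -0.1, 0.3]
grip_width: 0.0938
```

```bash
cat > w.py <<'E'
from m import *
def look(fn):
    o=ctrl.get_obs(); p=save('wrist',fn); return o,p,cloud(p,o)
E
python3 - <<'E'
from w import *
o,p,X=look('w1.png'); print(o['ee_pos'],o['eef_rot'],o['qpos'].round(2))
for n,lo,hi,xy in [('lev',(5,180,120),(14,255,255),(.436,-.1)),('scr',(50,120,50),(80,255,255),(.448,.05))]:
    P=blob(p,X,lo,hi,.002,xy,.12,.06)
    if len(P)>10: print(n,len(P),rect(P),np.percentile(P[:,2],[5,50,95]).round(3)); H=P[P[:,2]>.012]; print(rect(H))
t=cams.camera('top'); 
for r in cams.place_of(t,'pliers'): print(r)
cv2.imwrite('pics/top2.png',t['image'][:,:,::-1])
E
```

```text
[0.45473793 0.02027364 0.2542407 ] [-3.14125051e+00  7.39510144e-04  3.13599916e+00] [-0.04  0.06  1.73 -0.    1.35 -1.6 ]
scr 2395 (array([446.2,  56.4]), array([ 46.1, 126.2]), 88.2) [0.004 0.006 0.019]
(array([468.5,  55.8]), array([22.7, 81.7]), 88.8)
```

View pics/w1.png

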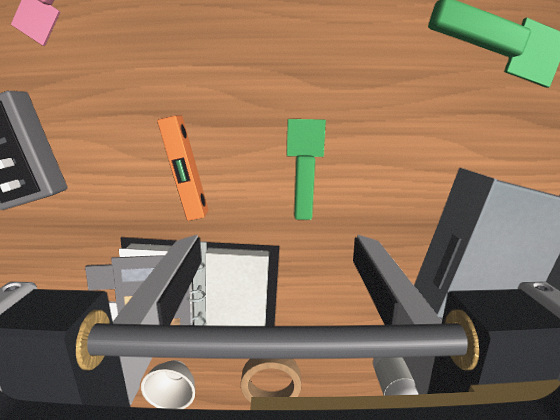

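View pics/top2.png

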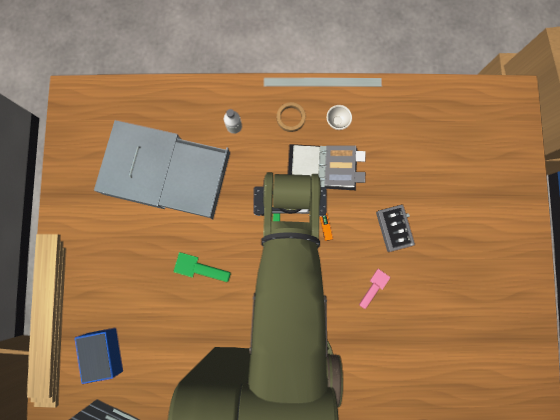

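Call:
servo_tool:
  rows:
    - [-0.002, 0.02, -0.035, 0, 0, 0, 0.2]
    - [-0.003, 0.036, -0.07, 0, 0, 0, 0.2]
    - [-0.003, 0.036, -0.1, 0, 0, 0, 0.2]
    - [-0.003, 0.036, -0.13, 0, 0, 0, 0.2]
    - [-0.003, 0.036, -0.16, 0, 0, 0, 0.2]
    - [-0.003, 0.036, -0.19, 0, 0, 0, 0.2]
    - [-0.003, 0.036, -0.215, 0, 0, 0, 0.2]
    - [-0.003, 0.036, -0.222, 0, 0, 0, 0.2]

```text
time_s: 4.0
ee_pos: [0.4473, 0.0618, 0.0296]
eef_rot: [3.141, -0.004, 3.141]
force: [0.4, -0.4, 0.3]
grip_width: 0.0564
```

```bash
python3 - <<'E'
from w import *
o,p,X=look('w2.png'); print(o['ee_pos'],o['eef_rot'],o['qpos'].round(2),o['grip_width'])
E
```

```text
[0.44730148 0.06179254 0.02958302] [ 3.14114858 -0.00428279  3.14136028] [ 0.06  0.37  1.96  0.    0.82 -1.52] 0.05641707542709277
```

View pics/w2.png

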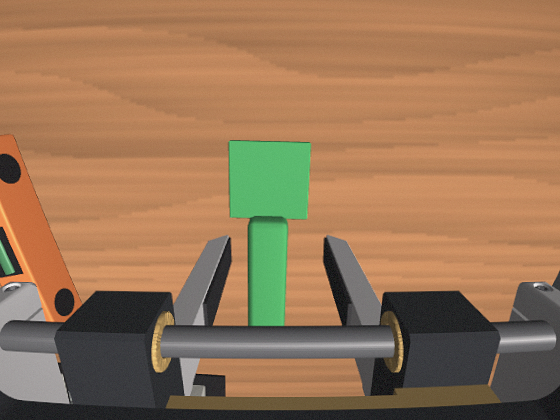

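Call:
servo_tool:
  newtons: 25
  rows:
    - [0.003, -0.005, -0.004, 0, 0, 0, 0.2]
    - [0.004, -0.006, -0.007, 0, 0, 0, 0.2]
    - [0.004, -0.006, -0.007, 0, 0, 0, -1]
    - [0.004, -0.006, -0.007, 0, 0, 0, -1]
    - [0.004, -0.006, -0.007, 0, 0, 0, -1]
    - [0.004, -0.006, -0.007, 0, 0, 0, -1]
    - [0.004, -0.006, -0.007, 0, 0, 0, -1]
    - [0.004, -0.006, -0.007, 0, 0, 0, -1]

```text
time_s: 4.72
ee_pos: [0.4519, 0.0557, 0.0235]
eef_rot: [3.141, -0.003, 3.141]
force: [0.4, 0.0, 3.4]
grip_width: 0.0239
```

Call:
servo_tool:
  rows:
    - [0, 0, 0.03, 0, 0, 0, -1]
    - [0, 0, 0.07, 0, 0, 0, -1]
    - [0, 0, 0.11, 0, 0, -0.05, -1]
    - [0.015, 0.03, 0.13, 0, 0, -0.1, -1]
    - [0.03, 0.065, 0.14, 0, 0, -0.15, -1]
    - [0.045, 0.1, 0.14, 0, 0, -0.2, -1]
    - [0.06, 0.135, 0.14, 0, 0, -0.23, -1]
    - [0.075, 0.17, 0.14, 0, 0, -0.23, -1]

```text
time_s: 5.38
ee_pos: [0.5272, 0.2275, 0.1637]
eef_rot: [3.141, -0.003, 2.909]
force: [1.2, -0.1, -0.7]
grip_width: 0.0237
```

Call:
servo_tool:
  rows:
    - [0.014, 0.03, 0, 0, 0, 0, -1]
    - [0.028, 0.06, 0, 0, 0, 0, -1]
    - [0.042, 0.09, 0, 0, 0, 0, -1]
    - [0.055, 0.12, 0, 0, 0, 0, -1]
    - [0.055, 0.12, 0, 0, 0, 0, -1]
    - [0.055, 0.12, 0, 0, 0, 0, -1]
    - [0.055, 0.12, 0, 0, 0, 0, -1]
    - [0.055, 0.12, 0, 0, 0, 0, -1]

```text
time_s: 6.05
ee_pos: [0.5821, 0.3465, 0.1639]
eef_rot: [3.141, -0.003, 2.908]
force: [0.2, 0.6, -0.2]
grip_width: 0.0237
```

```bash
python3 - <<'E'
from w import *
o,p,X=look('w3.png'); print(o['ee_pos'],o['eef_rot'],o['qpos'].round(2),o['grip_width'])
for uv in [(560-60,200),(400,250)]: print(bydepth(p,uv,o))
s=save('side','s3.png')
E
```

```text
[0.58206919 0.34651053 0.1639132 ] [ 3.14116908 -0.00326244  2.9080986 ] [ 0.48  0.64  1.18  0.    1.33 -0.86] 0.023705086816208986
[0.6091569  0.52550349 0.08549948]
[0.63270357 0.43963986 0.08550695]
```

View pics/w3.png

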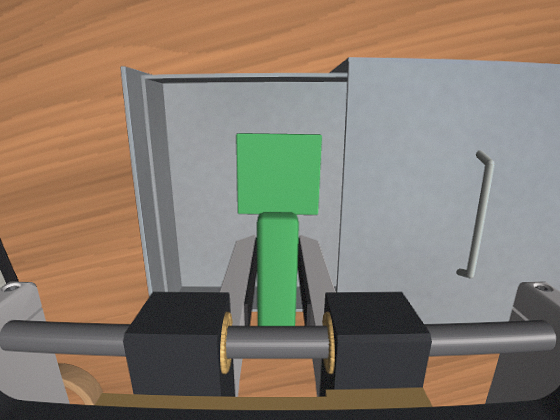

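View pics/s3.png

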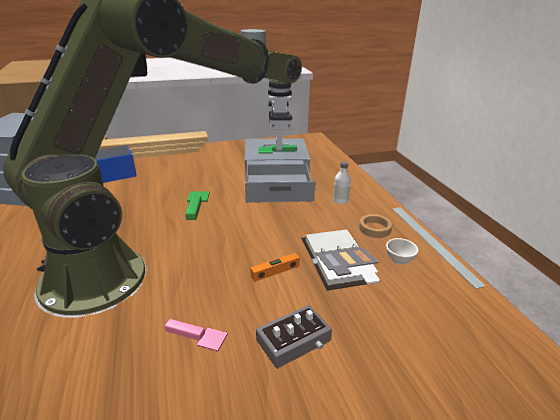

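Call:
servo_tool:
  rows:
    - [0, 0, -0.03, 0, 0, 0, -1]
    - [0, -0.001, -0.06, 0, 0, 0, -1]
    - [0, -0.001, -0.09, 0, 0, 0, -1]
    - [0, -0.001, -0.115, 0, 0, 0, -1]
    - [0, -0.001, -0.13, 0, 0, 0, -1]
    - [0, -0.001, -0.13, 0, 0, 0, -1]
    - [0, -0.001, -0.13, 0, 0, 0, -0.1]
    - [0, -0.001, -0.13, 0, 0, 0, -0.1]

```text
time_s: 6.82
ee_pos: [0.583, 0.3458, 0.0361]
eef_rot: [3.139, -0.001, 2.908]
force: [0.3, 0.5, -0.5]
grip_width: 0.0338
```

Call:
servo_tool:
  rows:
    - [0, 0, 0, 0, 0, 0, -0.1]
    - [0, 0, 0, 0, 0, 0, -0.1]
    - [0, 0, 0.02, 0, 0, 0, -0.1]
    - [0, 0, 0.05, 0, 0, 0, -0.1]
    - [0, 0, 0.085, 0, 0, 0, -0.1]
    - [0, 0, 0.125, 0, 0, 0, -0.1]
    - [0, 0, 0.16, 0, 0, 0, -0.1]
    - [0, 0, 0.16, 0, 0, 0, -0.1]

```text
time_s: 7.48
ee_pos: [0.5849, 0.3468, 0.2056]
eef_rot: [3.131, 0.008, 2.908]
force: [0.6, 0.4, 1.1]
grip_width: 0.0421
```

```bash
python3 - <<'E'
from w import *
o,p,X=look('w4.png'); print(o['ee_pos'],o['eef_rot'],o['qpos'].round(2),o['grip_width'])
hsv=cv2.cvtColor(cams.camera('top')['image'],cv2.COLOR_RGB2HSV); print(hsv[222,323],hsv[240,300],hsv[225:240:3,326].tolist())
E
```

```text
[0.58487845 0.34682076 0.20556366] [3.13090394 0.00841066 2.90776929] [ 0.48  0.6   1.13  0.    1.39 -0.86] 0.0421221270330268
[ 11 176 135] [ 14 156 182] [[16, 239, 241], [16, 243, 241], [17, 244, 241], [16, 239, 241], [17, 239, 242]]
```

View pics/w4.png

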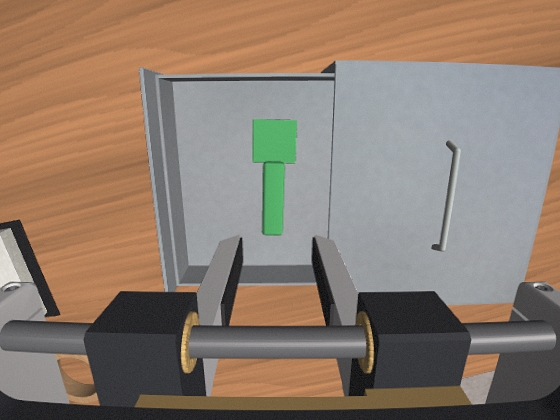

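```bash
cat > lev.py <<'E'
from w import *
def lev(p,X,xy=(.436,-.1),r=.12):
    return blob(p,X,(13,225,190),(20,255,255),-.01,xy,r,.045)
E
python3 - <<'E'
from lev import *
for c in ['top','side']:
    p=save(c,c+'5.png'); X=cloud(p); P=lev(p,X); print(len(P),rect(P)); P=P[P[:,2]>.022];print(len(P),rect(P) if len(P)>5 else '')
E
```

```text
231 (array([442.7, -95.5]), array([127.5,  23.9]), 11.1)
230 (array([442.7, -95.5]), array([127.5,  23.9]), 11.1)
0 (array([0., 0.]), array([0., 0.]), 0.0)
0
```

Call:
servo_tool:
  rows:
    - [-0.01, -0.035, 0, 0, 0, 0.08, 0.1]
    - [-0.022, -0.072, 0, 0, 0, 0.16, 0.1]
    - [-0.033, -0.11, 0, 0, 0, 0.24, 0.1]
    - [-0.045, -0.148, 0, 0, 0, 0.32, 0.1]
    - [-0.057, -0.185, 0, 0, 0, 0.4, 0.1]
    - [-0.07, -0.222, 0, 0, 0, 0.426, 0.1]
    - [-0.082, -0.26, 0, 0, 0, 0.426, 0.1]
    - [-0.094, -0.295, 0, 0, 0, 0.426, 0.1]

```text
time_s: 8.35
ee_pos: [0.487, 0.0488, 0.1937]
eef_rot: [3.14, -0.005, -2.949]
force: [1.1, -0.1, -0.3]
grip_width: 0.0517
```

Call:
servo_tool:
  rows:
    - [-0.012, -0.037, -0.01, 0, 0, 0, 0.1]
    - [-0.024, -0.073, -0.02, 0, 0, 0, 0.1]
    - [-0.036, -0.11, -0.03, 0, 0, 0, 0.1]
    - [-0.046, -0.14, -0.05, 0, 0, 0, 0.1]
    - [-0.046, -0.14, -0.07, 0, 0, 0, 0.1]
    - [-0.046, -0.14, -0.08, 0, 0, 0, 0.1]
    - [-0.046, -0.14, -0.08, 0, 0, 0, 0.1]
    - [-0.046, -0.14, -0.08, 0, 0, 0, 0.1]

```text
time_s: 9.02
ee_pos: [0.441, -0.0905, 0.1134]
eef_rot: [3.139, -0.006, -2.948]
force: [-0.1, -0.2, 1.0]
grip_width: 0.0515
```

```bash
python3 - <<'E'
from lev import *
o,p,X=look('w6.png'); print(o['ee_pos'],o['eef_rot'],o['qpos'].round(2),o['grip_width'])
P=lev(p,X); print(len(P),rect(P)); P=P[P[:,2]>.022];print(len(P),rect(P) if len(P)>5 else '')
E
```

```text
[ 0.44100595 -0.09052042  0.11342795] [ 3.1391372  -0.00589551 -2.94837862] [-0.28  0.22  1.91 -0.    1.02 -2.05] 0.0515499670053227
0 (array([0., 0.]), array([0., 0.]), 0.0)
0
```

View pics/w6.png

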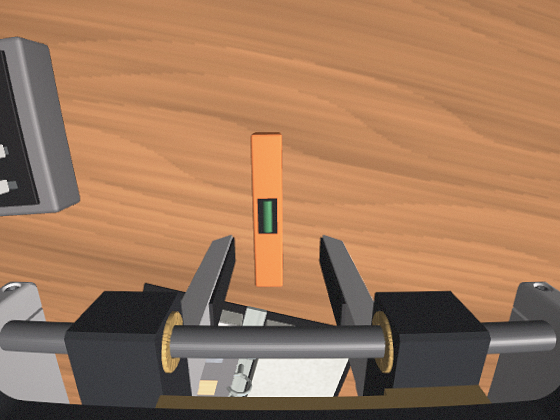

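Call:
servo_tool:
  rows:
    - [0.001, -0.004, -0.03, 0, 0, 0, 0.1]
    - [0.001, -0.005, -0.06, 0, 0, 0, 0.1]
    - [0.001, -0.005, -0.08, 0, 0, 0, 0.1]
    - [0.001, -0.005, -0.088, 0, 0, 0, 0.1]
    - [0.001, -0.005, -0.088, 0, 0, 0, -1]
    - [0.001, -0.005, -0.088, 0, 0, 0, -1]
    - [0.001, -0.005, -0.088, 0, 0, 0, -1]
    - [0.001, -0.005, -0.088, 0, 0, 0, -1]

```text
time_s: 9.73
ee_pos: [0.4433, -0.0956, 0.0274]
eef_rot: [3.141, -0.002, -2.948]
force: [0.5, -2.3, 0.6]
grip_width: 0.0285
```

Call:
servo_tool:
  rows:
    - [0, 0, 0, 0, 0, 0, -1]
    - [0, 0, 0, 0, 0, 0, -1]
    - [0, 0, 0.03, 0, 0, 0, -1]
    - [0, 0, 0.06, 0, 0, 0, -1]
    - [0, 0, 0.09, 0, 0, 0, -1]
    - [0, 0, 0.12, 0, 0, 0, -1]
    - [0, 0, 0.14, 0, 0, 0, -1]
    - [0, 0, 0.14, 0, 0, 0, -1]

```text
time_s: 10.4
ee_pos: [0.4447, -0.096, 0.1715]
eef_rot: [-3.139, 0.003, -2.948]
force: [0.4, -0.1, -1.4]
grip_width: 0.024
```

Call:
servo_tool:
  rows:
    - [0.01, 0.035, 0, 0, 0, -0.08, -1]
    - [0.021, 0.07, 0, 0, 0, -0.16, -1]
    - [0.033, 0.107, 0, 0, 0, -0.24, -1]
    - [0.045, 0.144, 0, 0, 0, -0.32, -1]
    - [0.056, 0.18, 0, 0, 0, -0.4, -1]
    - [0.068, 0.216, 0, 0, 0, -0.426, -1]
    - [0.079, 0.252, 0, 0, 0, -0.426, -1]
    - [0.09, 0.285, 0, 0, 0, -0.426, -1]

```text
time_s: 11.07
ee_pos: [0.5344, 0.1911, 0.1701]
eef_rot: [-3.138, 0.002, 2.91]
force: [-0.3, -0.7, -0.6]
grip_width: 0.0238
```

Call:
servo_tool:
  rows:
    - [0.01, 0.032, 0, 0, 0, 0, -1]
    - [0.02, 0.065, 0, 0, 0, 0, -1]
    - [0.032, 0.093, 0, 0, 0, 0, -1]
    - [0.032, 0.093, 0, 0, 0, 0, -1]
    - [0.032, 0.093, 0, 0, 0, 0, -1]
    - [0.032, 0.093, 0, 0, 0, 0, -1]
    - [0.032, 0.093, 0, 0, 0, 0, -1]
    - [0.032, 0.093, 0, 0, 0, 0, -1]

```text
time_s: 11.73
ee_pos: [0.5664, 0.2831, 0.1701]
eef_rot: [-3.138, 0.002, 2.909]
force: [0.8, 0.2, -1.0]
grip_width: 0.0234
```

```bash
python3 - <<'E'
from lev import *
o,p,X=look('w7.png'); print(o['ee_pos'],o['eef_rot'],o['qpos'].round(2),o['grip_width'])
u=np.array([np.cos(np.radians(76.7)),np.sin(np.radians(76.7))]);v=np.array([-u[1],u[0]]); f=np.array([.556,.236])
P=blob(p,X,(50,120,50),(80,255,255),.005,(.58,.345),.15,.06); a=(P[:,:2]-f); print('scr s',(a@u).min(),(a@u).max(),(a@v).min(),(a@v).max())
M=X[(X[...,2]>.070)&(X[...,2]<.082)]; a=(M[:,:2]-f); k=abs(a@v)<.1; k&=(a@u<.05)
print('plate s',np.percentile((a@u)[k],[2,50,98])); 
M=X[(X[...,2]>.083)&(X[...,2]<.09)]; a=(M[:,:2]-f);k=abs(a@v)<.1;print('roof s',np.percentile((a@u)[k],[0,1,2,5]))
E
```

```text
[0.56641089 0.2831347  0.17010592] [-3.13825435e+00  2.04027953e-03  2.90868607e+00] [ 0.41  0.53  1.33 -0.    1.29 -0.93] 0.023410930343347732
scr s 0.08998281491227313 0.13763322633688124 -0.05776474223743675 0.06918712287741868
plate s [-0.0005286   0.00222629  0.00376629]
roof s [0.16376383 0.16517715 0.1660709  0.16950998]
```

View pics/w7.png

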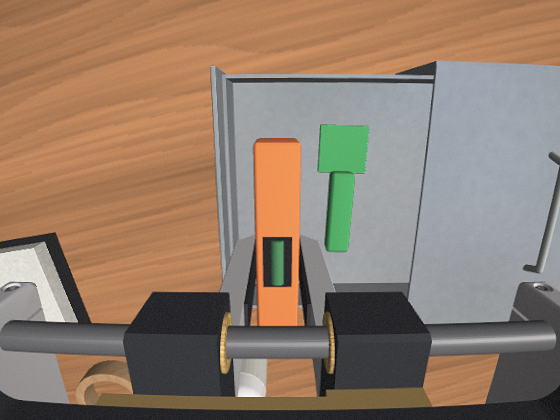

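Call:
servo_tool:
  rows:
    - [0, 0, -0.03, 0, 0, 0, -1]
    - [0, 0, -0.06, 0, 0, 0, -1]
    - [0, 0, -0.09, 0, 0, 0, -1]
    - [0, 0, -0.115, 0, 0, 0, -1]
    - [0, 0, -0.131, 0, 0, 0, -1]
    - [0, 0, -0.131, 0, 0, 0, -1]
    - [0, 0, -0.131, 0, 0, 0, -0.2]
    - [0, 0, -0.131, 0, 0, 0, -0.2]

```text
time_s: 12.45
ee_pos: [0.5671, 0.2832, 0.0406]
eef_rot: [-3.14, 0.004, 2.908]
force: [0.0, 0.7, 1.6]
grip_width: 0.034
```

Call:
servo_tool:
  rows:
    - [0, 0, 0, 0, 0, 0, -0.2]
    - [0, 0, 0, 0, 0, 0, -0.2]
    - [0, 0, 0.02, 0, 0, 0, -0.2]
    - [0, 0, 0.05, 0, 0, 0, -0.2]
    - [0, 0, 0.085, 0, 0, 0, -0.2]
    - [0, 0, 0.125, 0, 0, 0, -0.2]
    - [0, 0, 0.13, 0, 0, 0, -1]
    - [0, 0, 0.13, 0, 0, 0, -1]

```text
time_s: 13.12
ee_pos: [0.5681, 0.2837, 0.1744]
eef_rot: [3.14, 0.009, 2.908]
force: [-1.2, 0.4, -0.6]
grip_width: 0.0275
```

```bash
python3 - <<'E'
from lev import *
o,p,X=look('w8.png'); print(o['ee_pos'],o['eef_rot'],o['qpos'].round(2),o['grip_width'])
E
```

```text
[0.56811395 0.28365223 0.17440246] [3.13994083 0.00870555 2.90835465] [ 0.41  0.53  1.32 -0.    1.29 -0.93] 0.02748586976576029
```

View pics/w8.png

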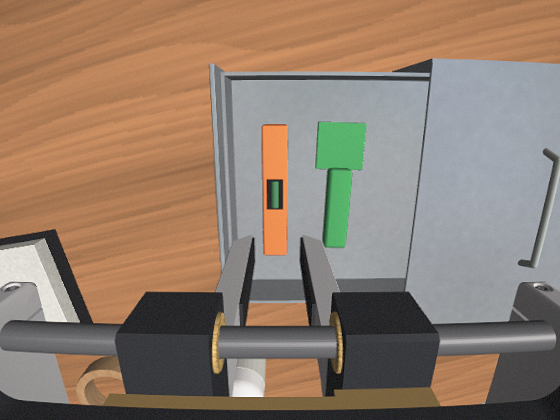

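Call:
servo_tool:
  rows:
    - [-0.008, -0.03, 0, 0, 0, 0, -1]
    - [-0.016, -0.065, 0, 0, 0, 0, -1]
    - [-0.0225, -0.092, 0, 0, 0, 0, -1]
    - [-0.0225, -0.092, -0.03, 0, 0, 0, -1]
    - [-0.0225, -0.092, -0.065, 0, 0, 0, -1]
    - [-0.0225, -0.092, -0.1, 0, 0, 0, -1]
    - [-0.0225, -0.092, -0.122, 0, 0, 0, -1]
    - [-0.0225, -0.092, -0.122, 0, 0, 0, -1]

```text
time_s: 13.83
ee_pos: [0.5415, 0.1902, 0.0435]
eef_rot: [-3.136, -0.003, 2.908]
force: [-1.0, -0.6, -0.2]
grip_width: 0.0005
```

Call:
servo_tool:
  rows:
    - [0.0023, 0.0097, 0, 0, 0, 0, -1]
    - [0.0046, 0.0195, 0, 0, 0, 0, -1]
    - [0.0069, 0.029, 0, 0, 0, 0, -1]
    - [0.0092, 0.039, 0, 0, 0, 0, -1]
    - [0.0115, 0.0487, 0, 0, 0, 0, -1]
    - [0.0138, 0.0584, 0, 0, 0, 0, -1]
    - [0.0161, 0.068, 0, 0, 0, 0, -1]
    - [0.0184, 0.078, 0, 0, 0, 0, -1]

```text
time_s: 14.5
ee_pos: [0.5602, 0.2693, 0.0439]
eef_rot: [-3.136, -0.003, 2.908]
force: [0.2, -3.2, 1.8]
grip_width: 0.0005
```

Call:
servo_tool:
  rows:
    - [0.0029, 0.0117, 0, 0, 0, 0, -1]
    - [0.0058, 0.0234, 0, 0, 0, 0, -1]
    - [0.0087, 0.0351, 0, 0, 0, 0, -1]
    - [0.0116, 0.0468, 0, 0, 0, 0, -1]
    - [0.0145, 0.0585, 0, 0, 0, 0, -1]
    - [0.0174, 0.07, 0, 0, 0, 0, -1]
    - [0.0203, 0.082, 0, 0, 0, 0, -1]
    - [0.0232, 0.0936, 0, 0, 0, 0, -1]

```text
time_s: 15.17
ee_pos: [0.5831, 0.3641, 0.0436]
eef_rot: [-3.136, -0.004, 2.908]
force: [-2.1, -2.8, 0.1]
grip_width: 0.0007
```

Call:
servo_tool:
  rows:
    - [0.0007, 0.003, 0, 0, 0, 0, -1]
    - [0.0014, 0.006, 0, 0, 0, 0, -1]
    - [0.0021, 0.009, 0, 0, 0, 0, -1]
    - [0.0026, 0.011, 0, 0, 0, 0, -1]
    - [0.003, 0.013, 0, 0, 0, 0, -1]
    - [0.0034, 0.015, 0, 0, 0, 0, -1]
    - [0.0039, 0.017, 0, 0, 0, 0, -1]
    - [0.0039, 0.017, 0, 0, 0, 0, -1]

```text
time_s: 15.83
ee_pos: [0.5871, 0.3813, 0.0436]
eef_rot: [-3.136, -0.004, 2.908]
force: [-1.1, -0.9, 0.2]
grip_width: 0.0004
```

Call:
servo_tool:
  rows:
    - [0.0003, 0.001, 0, 0, 0, 0, -1]
    - [0.0005, 0.002, 0, 0, 0, 0, -1]
    - [0.0007, 0.003, 0, 0, 0, 0, -1]
    - [0.0009, 0.004, 0, 0, 0, 0, -1]
    - [0.0012, 0.005, 0, 0, 0, 0, -1]
    - [0.0014, 0.006, 0, 0, 0, 0, -1]
    - [0.0016, 0.007, 0, 0, 0, 0, -1]
    - [0.0016, 0.007, 0, 0, 0, 0, -1]

```text
time_s: 16.5
ee_pos: [0.5878, 0.3838, 0.0435]
eef_rot: [-3.126, -0.008, 2.907]
force: [-22.3, -38.2, 15.3]
grip_width: 0.0001
```

Call:
servo_tool:
  rows:
    - [0.0003, 0.001, 0, 0, 0, 0, -1]
    - [0.0005, 0.002, 0, 0, 0, 0, -1]
    - [0.0007, 0.003, 0, 0, 0, 0, -1]
    - [0.0009, 0.004, 0, 0, 0, 0, -1]
    - [0.0009, 0.004, 0, 0, 0, 0, -1]
    - [0.0009, 0.004, 0, 0, 0, 0, -1]
    - [0.0009, 0.004, 0, 0, 0, 0, -1]
    - [0.0009, 0.004, 0, 0, 0, 0, -1]

```text
time_s: 17.17
ee_pos: [0.5882, 0.3834, 0.0436]
eef_rot: [-3.118, -0.011, 2.905]
force: [-18.2, -37.7, 15.3]
grip_width: 0.0005
```

Call:
servo_tool:
  rows:
    - [-0.002, -0.01, 0, 0, 0, 0, -1]
    - [-0.007, -0.03, 0, 0, 0, 0, -1]
    - [-0.012, -0.05, 0, 0, 0, 0, -1]
    - [-0.014, -0.06, 0.03, 0, 0, 0, 0]
    - [-0.014, -0.06, 0.06, 0, 0, 0, 0]
    - [-0.014, -0.07, 0.1, 0, 0, 0, 0]
    - [-0.014, -0.08, 0.14, 0, 0, 0, 0]
    - [-0.014, -0.08, 0.16, 0, 0, 0, 0]

```text
time_s: 17.83
ee_pos: [0.5754, 0.3027, 0.2096]
eef_rot: [-3.122, -0.005, 2.904]
force: [0.0, 1.1, 1.3]
grip_width: 0.0307
```

```bash
python3 - <<'E'
from lev import *
o,p,X=look('w9.png'); print(o['ee_pos'],o['eef_rot'],o['qpos'].round(2),o['grip_width'])
u=np.array([np.cos(np.radians(76.7)),np.sin(np.radians(76.7))]);v=np.array([-u[1],u[0]]); f=np.array([.556,.236])
a=(X[...,:2]-f); k=(abs(a@v)<.08)&(X[...,2]>.05)&(X[...,2]<.09);M=X[k];a=(M[:,:2]-f)@u
for z in np.arange(.05,.09,.004):
    q=(M[:,2]>z)&(M[:,2]<z+.004); print(z.round(3),q.sum(),np.percentile(a[q],[1,5,50]).round(4) if q.sum()>5 else '')
# binder from top
p=save('top','top9.png'); 
E
python3 -c "
import cv2
a=cv2.imread('pics/top9.png'); cv2.imwrite('pics/top9L.png',cv2.resize(a[130:260,270:430],(800,650))[:600])"
```

```text
[0.57543897 0.3026718  0.209642  ] [-3.12223048 -0.00516891  2.90382246] [ 0.43  0.55  1.21 -0.01  1.4  -0.9 ] 0.030661080046601775
0.05 176 [0.1619 0.162  0.1645]
0.054 159 [0.1619 0.162  0.1645]
0.058 188 [0.1618 0.1619 0.1644]
0.062 380 [0.1619 0.1621 0.1643]
0.066 221 [0.1627 0.1641 0.1653]
0.07 190 [0.1643 0.1645 0.1653]
0.074 271 [0.1642 0.1645 0.1654]
0.078 201 [0.1644 0.1648 0.1658]
0.082 18373 [0.1656 0.1721 0.2443]
0.086 9930 [0.1663 0.1722 0.2469]
```

View pics/w9.png

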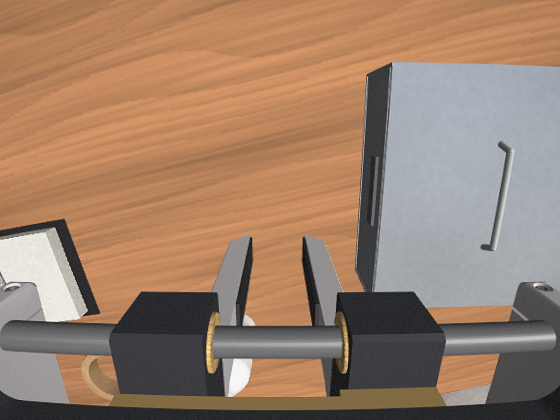

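View pics/top9L.png

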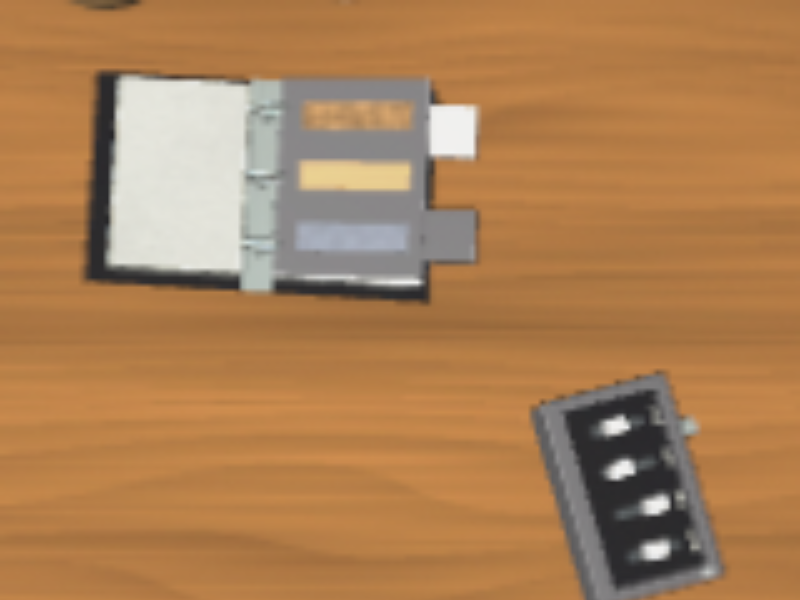

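Call:
servo_tool:
  rows:
    - [0, -0.03, 0.02, 0, 0, -0.12, 0.5]
    - [0, -0.065, 0.04, 0, 0, -0.24, 0.5]
    - [0, -0.1, 0.05, 0, 0, -0.36, 0.5]
    - [0, -0.135, 0.05, 0, 0, -0.48, 0.5]
    - [0, -0.17, 0.05, 0, 0, -0.6, 0.5]
    - [0, -0.205, 0.05, 0, 0, -0.72, 0.5]
    - [0, -0.24, 0.05, 0, 0, -0.84, 0.5]
    - [0, -0.27, 0.05, 0, 0, -0.96, 0.5]

```text
time_s: 18.6
ee_pos: [0.5755, 0.032, 0.258]
eef_rot: [-3.123, -0.004, 1.938]
force: [0.2, 0.2, 0.9]
grip_width: 0.0707
```

```bash
cat > rot.py <<'E'
import sys
from h import *
o=ctrl.get_obs(); yaw=float(sys.argv[1]); A=R.from_euler('xyz',[np.pi,0,yaw]); B=R.from_euler('xyz',o['eef_rot'])
print(o['ee_pos'].round(4),o['eef_rot'].round(4),'rotvec',(A*B.inv()).as_rotvec().round(4),'q',o['qpos'].round(2))
E
python3 rot.py 1.541
```

```text
[0.5755 0.032  0.258 ] [-3.123  -0.0043  1.938 ] rotvec [-0.0011 -0.0192 -0.397 ] q [-0.01  0.35  1.38 -0.    1.43 -0.37]
```

Call:
servo_tool:
  rows:
    - [0, -0.03, 0, 0, -0.005, -0.1, 0.1]
    - [0, -0.065, 0, 0, -0.01, -0.2, 0.1]
    - [0, -0.1, 0, 0, -0.015, -0.3, 0.1]
    - [0.005, -0.13, 0, -0.001, -0.019, -0.397, 0.1]
    - [0.01, -0.16, 0, -0.001, -0.019, -0.397, 0.1]
    - [0.01, -0.182, 0, -0.001, -0.019, -0.397, 0.1]
    - [0.01, -0.182, 0, -0.001, -0.019, -0.397, 0.1]
    - [0.01, -0.182, 0, -0.001, -0.019, -0.397, 0.1]

```text
time_s: 19.27
ee_pos: [0.5854, -0.1506, 0.2569]
eef_rot: [-3.14, -0.001, 1.539]
force: [0.2, 0.3, -0.8]
grip_width: 0.052
```

```bash
python3 rot.py 1.541; python3 - <<'E'
from w import *
o,p,X=look('w10.png'); np.save('X10.npy',X)
for n in ['leaf_upper_tab','leaf_lower_tab','binder']:
    for r in cams.place_of(p,n)[:2]:
        uv=np.array(r['at'])*[560,420]; print(n,r['p'],uv.round(),bydepth(p,uv,o))
E
```

```text
[ 0.5854 -0.1506  0.2569] [-3.1405e+00 -7.0000e-04  1.5395e+00] rotvec [-0.0007 -0.0011  0.0015] q [-0.31  0.4   1.31  0.    1.43 -0.28]
leaf_upper_tab 0.97 [268. 231.] [ 0.57237142 -0.20535181  0.06058362]
leaf_lower_tab 0.87 [327. 225.] [ 0.64836116 -0.2126063   0.0281707 ]
binder 0.66 [268. 230.] [ 0.57237628 -0.20481332  0.06002558]
binder 0.61 [299. 133.] [ 0.61540045 -0.09543037  0.00439899]
```

View pics/w10.png

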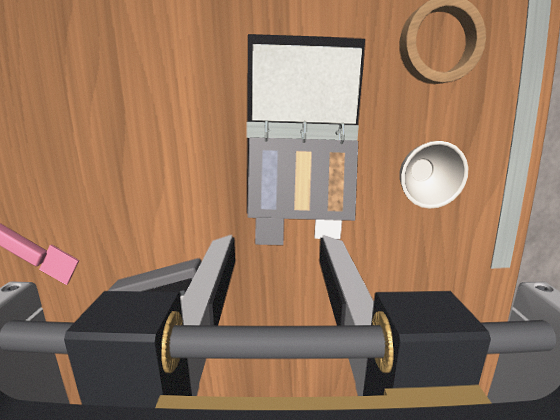

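```bash
python3 - <<'E'
from w import *
X=np.load('X10.npy'); im=cv2.imread('pics/w10.png')
Z=X[...,2]
a=X[45:118,245:365]; z=a[...,2]
P=a[(z>.017)&(z<.028)]; print('leftstack',len(P),rect(P),np.median(P[:,2]))
# cover: whole dark
def edge(r): print(r,[ (int(c),im[r,c].tolist(),(X[r,c]*1000).round(0).tolist()) for c in range(243,256,2)])
q=X[30:222,240:372]; m=(q[...,2]>.0015); P=q[m]
print('all',rect(P))
# leaf upper
t=X[148:214,255:350]; P=t.reshape(-1,3); c=P.mean(0); u,s,v=np.linalg.svd(P-c,full_matrices=False); n=v[2]*np.sign(v[2][2]); print('plane n',n.round(3),c.round(4),'tilt',np.degrees(np.arccos(n[2])), 's',s[2]/np.sqrt(len(P)))
P=X[214:246,254:290].reshape(-1,3); P=P[P[:,2]>.045]; print('upper tab',rect(P),P.min(0).round(4),P.max(0).round(4),np.median(P,0).round(4))
P=X[214:242,310:345].reshape(-1,3); P=P[(P[:,2]>.015)&(P[:,2]<.045)]; print('lower tab',rect(P),np.median(P,0).round(4))
E
```

```text
leftstack 7622 (array([623.3, -35.3]), array([ 81.2, 126.6]), 88.1) 0.022335931516731355
all (array([625.9, -95.8]), array([242.3, 176.4]), 89.1)
plane n [-0.052 -0.999  0.018] [ 0.6151 -0.1484  0.047 ] tilt 88.95373697090791 s 0.022603751805421183
upper tab (array([ 588.3, -149.1]), array([154.8,  41.8]), 74.8) [ 0.5565 -0.2237  0.0532] [ 0.5986 -0.0689  0.4172] [ 0.5744 -0.2025  0.0597]
lower tab (array([ 649., -218.]), array([25.4, 34.5]), 87.7) [ 0.649  -0.2172  0.0285]
```

```bash
python3 - <<'E'
from w import *
o=ctrl.get_obs(); p=cams.camera('wrist')
im=p['image']; print(im[36,240:256].mean(-1).round(),im[39,356:372].mean(-1).round(), im[28:46,300].mean(-1).round())
A=atz(p,(247.5,35),.003,o);B=atz(p,(364.5,39),.003,o); print(A,B,np.linalg.norm(A-B))
X=cloud(p,o)
for uv in [(255,219),(284,219),(256,244),(283,244)]: print(uv,atz(p,uv,.0615,o).round(4))
for uv in [(316,238),(340,238)]: print(uv,atz(p,uv,.0285,o).round(4))
for c in range(252,290,4): print(c,(X[225:246:5,c]*1000).round(0).tolist())
c=cv2.resize(im[200:260,230:360],None,fx=6,fy=6,interpolation=cv2.INTER_CUBIC); cv2.imwrite('pics/c10.png',c[:,:,::-1])
c=cv2.resize(im[20:80,230:380],None,fx=5,fy=5,interpolation=cv2.INTER_CUBIC); cv2.imwrite('pics/c10b.png',c[:,:,::-1])
E
```

```text
[128. 123. 122. 125. 124. 123. 127. 130.  40.  41.  46.  46.  42.  34.
  45.  43.] [118. 114. 114. 111. 113. 118. 132. 123. 129. 135. 132. 128. 126. 122.
 121. 117.] [123. 123. 124. 127. 124. 120. 123. 124. 122.  95.  40.  46.  51.  49.
  49.  45.  45.  42.]
[0.55521922 0.02371379 0.003     ] [0.69583186 0.01600649 0.003     ] 0.14082371284468728
(255, 219) [ 0.5585 -0.1887  0.0615]
(284, 219) [ 0.5928 -0.1897  0.0615]
(256, 244) [ 0.5581 -0.2208  0.0615]
(283, 244) [ 0.5909 -0.2217  0.0615]
(316, 238) [ 0.6348 -0.2287  0.0285]
(340, 238) [ 0.6666 -0.2297  0.0285]
252 [[549.0, -219.0, -1.0], [548.0, -226.0, 0.0], [548.0, -233.0, 0.0], [548.0, -241.0, -1.0], [547.0, -249.0, 0.0]]
256 [[559.0, -197.0, 60.0], [559.0, -203.0, 60.0], [559.0, -209.0, 62.0], [559.0, -215.0, 64.0], [558.0, -221.0, 63.0]]
260 [[564.0, -197.0, 59.0], [564.0, -204.0, 60.0], [563.0, -209.0, 61.0], [563.0, -215.0, 62.0], [563.0, -221.0, 64.0]]
264 [[569.0, -198.0, 58.0], [568.0, -204.0, 59.0], [568.0, -209.0, 61.0], [568.0, -215.0, 63.0], [568.0, -221.0, 65.0]]
268 [[574.0, -197.0, 60.0], [573.0, -204.0, 60.0], [573.0, -209.0, 62.0], [573.0, -215.0, 63.0], [573.0, -222.0, 64.0]]
272 [[578.0, -198.0, 58.0], [578.0, -204.0, 59.0], [578.0, -210.0, 61.0], [578.0, -215.0, 63.0], [578.0, -222.0, 63.0]]
276 [[583.0, -199.0, 57.0], [583.0, -204.0, 60.0], [583.0, -210.0, 61.0], [583.0, -216.0, 62.0], [582.0, -222.0, 64.0]]
280 [[588.0, -198.0, 60.0], [588.0, -204.0, 60.0], [588.0, -209.0, 63.0], [587.0, -216.0, 63.0], [587.0, -222.0, 64.0]]
284 [[593.0, -220.0, 0.0], [593.0, -227.0, 1.0], [593.0, -234.0, 1.0], [593.0, -243.0, -1.0], [593.0, -250.0, 1.0]]
288 [[599.0, -220.0, -1.0], [599.0, -227.0, -0.0], [599.0, -235.0, 0.0], [599.0, -243.0, -1.0], [598.0, -250.0, -0.0]]
```

View pics/c10.png

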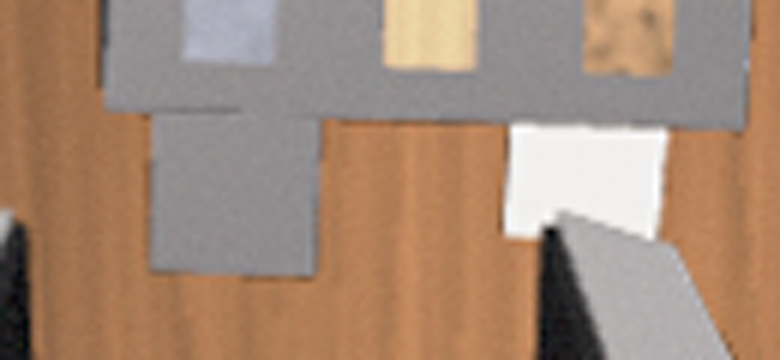

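View pics/c10b.png

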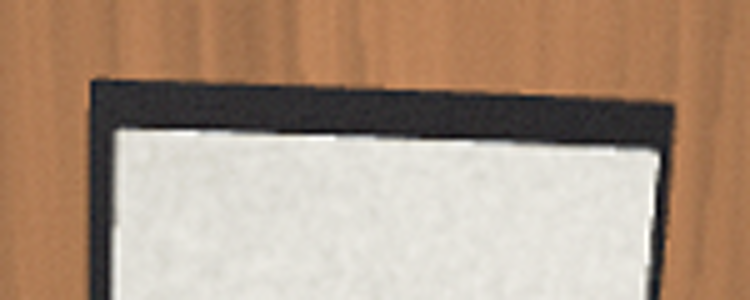

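```bash
python3 - <<'E'
from w import *
o=ctrl.get_obs(); p=cams.camera('wrist')
def an(A,B): return np.degrees(np.arctan2(B[1]-A[1],B[0]-A[0])).round(2)
A=atz(p,(248.2,36),.003,o);B=atz(p,(364.6,40.6),.003,o); print('wrist cover left edge',A,B,an(A,B))
A=atz(p,(230+112/5,20+128/5),.0225,o);B=atz(p,(230+660/5,20+150/5),.0225,o); print('stack left edge',A,B,an(A,B),np.linalg.norm(A-B))
t=cams.camera('top')
f=lambda x,y,z: atz(t,(270+x/5-.4,130+y/5-.4),z)
A=f(88,280,.003);B=f(430,302,.003); print('top bottom edge',A,B,an(A,B)+90,np.linalg.norm(A-B))
C=f(100,72,.003); print('left edge',A,C,an(A,C),np.linalg.norm(A-C))
A=f(108,267,.0225);C=f(118,76,.0225);print('stack',A,C,an(A,C))
E
```

```text
wrist cover left edge [0.55605243 0.02249483 0.003     ] [0.69609002 0.01412938 0.003     ] -3.42
stack left edge [0.56190199 0.00782625 0.0225    ] [6.88291885e-01 1.60601171e-04 2.25000000e-02] -3.47 0.1266221413317019
top bottom edge [0.5566696  0.02157968 0.003     ] [ 0.54253216 -0.20173286  0.003     ] -3.6200000000000045 0.22375960415591692
left edge [0.5566696  0.02157968 0.003     ] [0.69674377 0.01342507 0.003     ] -3.33 0.14031133186657696
stack [0.56173757 0.00908205 0.0225    ] [0.68868919 0.00219199 0.0225    ] -3.11
```

Call:
servo_tool:
  rows:
    - [-0.004, -0.022, 0, 0, 0, -0.028, 0.1]
    - [-0.008, -0.045, -0.02, 0, 0, -0.028, 0.1]
    - [-0.0113, -0.0667, -0.05, 0, 0, -0.028, 0.1]
    - [-0.0113, -0.0667, -0.085, 0, 0, -0.028, 0.1]
    - [-0.0113, -0.0667, -0.12, 0, 0, -0.028, 0.1]
    - [-0.0113, -0.0667, -0.15, 0, 0, -0.028, 0.1]
    - [-0.0113, -0.0667, -0.155, 0, 0, -0.028, 0.1]
    - [-0.0113, -0.0667, -0.155, 0, 0, -0.028, 0.1]

```text
time_s: 20.28
ee_pos: [0.5737, -0.2154, 0.1019]
eef_rot: [-3.139, -0.001, 1.514]
force: [-0.6, -0.5, 1.0]
grip_width: 0.0516
```

```bash
python3 rot.py 1.511; python3 - <<'E'
from w import *
o,p,X=look('w11.png')
E
```

```text
[ 0.5737 -0.2154  0.1019] [-3.1387e+00 -1.3000e-03  1.5145e+00] rotvec [-0.0014 -0.0028 -0.0035] q [-0.42  0.56  1.45  0.    1.14 -0.36]
```

View pics/w11.png

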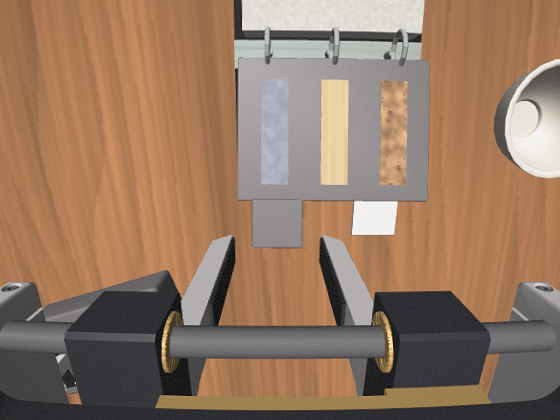

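Call:
servo_tool:
  newtons: 20
  rows:
    - [0, -0.002, -0.02, 0, 0, 0, 0.1]
    - [0, -0.002, -0.035, 0, 0, 0, 0.1]
    - [0, -0.002, -0.041, 0, 0, 0, 0.1]
    - [0, -0.002, -0.041, 0, 0, 0, -0.6]
    - [0, -0.002, -0.041, 0, 0, 0, -0.6]
    - [0, -0.002, -0.041, 0, 0, 0, -0.6]
    - [0, -0.002, -0.041, 0, 0, 0, -0.6]
    - [0, -0.002, -0.041, 0, 0, 0, -0.6]

```text
time_s: 21.0
ee_pos: [0.5738, -0.2183, 0.0639]
eef_rot: [-3.14, 0.0, 1.514]
force: [-9.6, -2.6, 1.4]
grip_width: 0.0334
```

```bash
python3 rot.py 1.511; python3 - <<'E'
from w import *
o,p,X=look('w12.png'); print(o['grip_width'],o['force'])
E
```

```text
[ 0.5738 -0.2183  0.0639] [-3.1399e+00  5.0000e-04  1.5144e+00] rotvec [ 0.0004 -0.0017 -0.0034] q [-0.42  0.61  1.47 -0.    1.06 -0.37]
0.03341106656856392 [-9.59634453 -2.5867414   1.37065788]
```

View pics/w12.png

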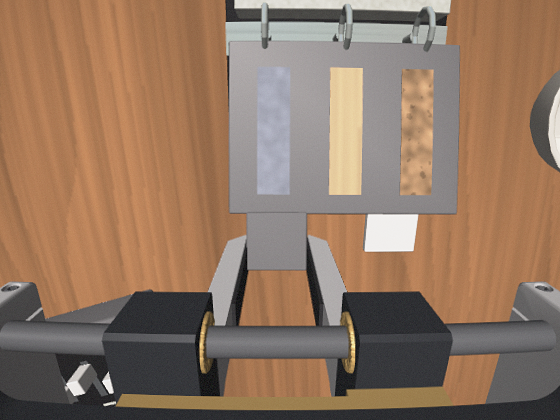

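```bash
cat > arc.py <<'E'
import sys
from h import *
# args: side(-.038/.038) r phi_end nrows [x_off]
sx,r,pe,n=map(float,sys.argv[1:5]); n=int(n)
O=np.array([.6194,-.0945,.028]); a=-3.4*np.pi/180; xb=np.array([np.cos(a),np.sin(a),0]); yb=np.array([-np.sin(a),np.cos(a),0])
o=ctrl.get_obs(); e=np.array(o['ee_pos']); d=e-O; l=np.array([d@xb,d@yb,d[2]])
phi=np.arctan2(l[2],-l[1]); rr=np.hypot(l[1],l[2]); print('local',l.round(4),'phi',phi.round(3),'r',rr.round(4),'w',o['grip_width'],'F',np.round(o['force'],1))
for i in range(1,9):
    f=min(i/n,1); p=phi+(pe-phi)*f; ri=rr+(r-rr)*min(i/3,1)
    t=O+xb*(l[0]+(sx-l[0])*min(i/3,1))-yb*ri*np.cos(p)+np.array([0,0,ri*np.sin(p)])
    print((t-e).round(4).tolist(),round(p,2))
E
python3 arc.py -.039 .131 0.85 8
```

```text
local [-0.0382 -0.1263  0.0359] phi 0.277 r 0.1313 w 0.03385184586227712 F [-9.4 -1.7  1. ]
[-0.0001, 0.003, 0.0089] 0.35
[-0.0001, 0.0066, 0.0176] 0.42
[-0.0002, 0.0108, 0.026] 0.49
[0.0001, 0.0155, 0.0341] 0.56
[0.0004, 0.0208, 0.0418] 0.64
[0.0008, 0.0267, 0.0491] 0.71
[0.0012, 0.033, 0.056] 0.78
[0.0016, 0.0398, 0.0625] 0.85
```

Call:
servo_tool:
  rows:
    - [-0.0005, 0.003, 0.009, 0, 0, 0, -0.6]
    - [-0.0005, 0.0065, 0.0175, 0, 0, 0, -0.6]
    - [-0.0005, 0.011, 0.026, 0, 0, 0, -0.6]
    - [0, 0.0155, 0.034, 0, 0, 0, -0.6]
    - [0, 0.021, 0.042, 0, 0, 0, -0.6]
    - [0.0005, 0.0265, 0.049, 0, 0, 0, -0.6]
    - [0.001, 0.033, 0.056, 0, 0, 0, -0.6]
    - [0.0013, 0.04, 0.0625, 0, 0, 0, -0.6]

```text
time_s: 21.72
ee_pos: [0.5756, -0.1778, 0.1277]
eef_rot: [3.142, 0.001, 1.514]
force: [6.0, -1.7, -1.0]
grip_width: 0.0335
```

```bash
python3 arc.py -.039 .131 1.6 8;  python3 - <<'E'
from w import *
o,p,X=look('w13.png'); s=save('side','s13.png'); a=cv2.imread('pics/s13.png'); cv2.imwrite('pics/s13L.png',cv2.resize(a[150:330,220:440],(733,600),interpolation=cv2.INTER_CUBIC))
E
```

```text
local [-0.0388 -0.0857  0.0997] phi 0.86 r 0.1315 w 0.03352177277574755 F [ 6.  -1.7 -1. ]
[0.0005, 0.0097, 0.0074] 0.95
[0.001, 0.0199, 0.0138] 1.05
[0.0016, 0.0307, 0.0192] 1.14
[0.0023, 0.0419, 0.0238] 1.23
[0.003, 0.0535, 0.0273] 1.32
[0.0037, 0.0653, 0.0297] 1.42
[0.0044, 0.0773, 0.0311] 1.51
[0.0051, 0.0894, 0.0313] 1.6
```

View pics/s13L.png

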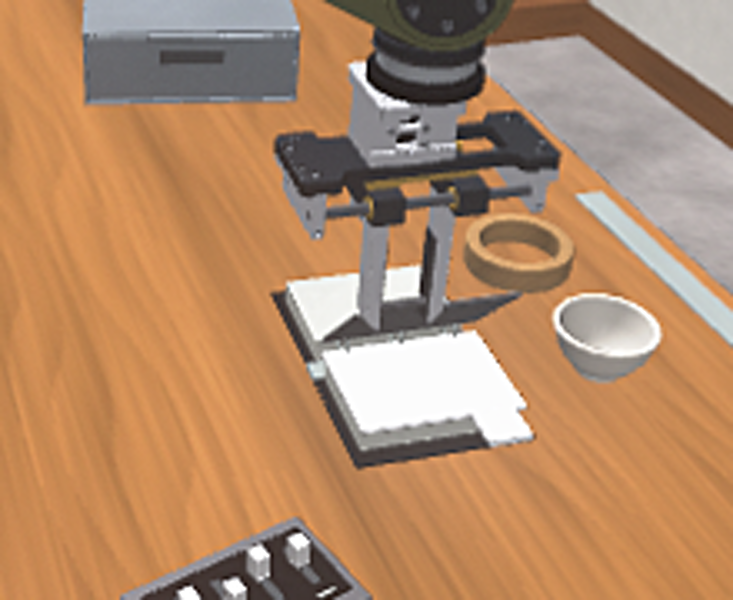

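Call:
servo_tool:
  rows:
    - [0.0008, 0.0097, 0.0074, 0, 0, 0, -0.6]
    - [0.0013, 0.02, 0.0138, 0, 0, 0, -0.6]
    - [0.002, 0.0307, 0.0192, 0, 0, 0, -0.6]
    - [0.0026, 0.042, 0.0238, 0, 0, 0, -0.6]
    - [0.0033, 0.0535, 0.0273, 0, 0, 0, -0.6]
    - [0.004, 0.065, 0.0297, 0, 0, 0, -0.6]
    - [0.0047, 0.077, 0.0311, 0, 0, 0, -0.6]
    - [0.0054, 0.089, 0.0313, 0, 0, 0, -0.6]

```text
time_s: 22.48
ee_pos: [0.5812, -0.0871, 0.1597]
eef_rot: [3.141, 0.001, 1.516]
force: [2.2, -2.2, 1.3]
grip_width: 0.0341
```

```bash
python3 arc.py -.0387 .131 2.35 8
```

```text
local [-0.0386  0.0051  0.1317] phi 1.61 r 0.1318 w 0.034060176117751695 F [ 2.2 -2.2  1.3]
[0.0007, 0.0121, -0.0013] 1.7
[0.0013, 0.024, -0.0037] 1.79
[0.002, 0.0356, -0.0072] 1.89
[0.0027, 0.0469, -0.0115] 1.98
[0.0033, 0.0578, -0.0168] 2.07
[0.0039, 0.0681, -0.0231] 2.16
[0.0045, 0.0778, -0.0304] 2.26
[0.005, 0.0868, -0.0385] 2.35
```

Call:
servo_tool:
  rows:
    - [0.0007, 0.012, -0.0013, 0, 0, 0, -0.6]
    - [0.0013, 0.024, -0.0037, 0, 0, 0, -0.6]
    - [0.002, 0.0356, -0.0072, 0, 0, 0, -0.6]
    - [0.0027, 0.047, -0.0115, 0, 0, 0, -0.6]
    - [0.0033, 0.0578, -0.0168, 0, 0, 0, -0.6]
    - [0.0039, 0.068, -0.0231, 0, 0, 0, -0.6]
    - [0.0045, 0.0778, -0.0304, 0, 0, 0, -0.6]
    - [0.005, 0.0868, -0.0385, 0, 0, 0, -0.6]

```text
time_s: 23.15
ee_pos: [0.5865, 0.0018, 0.1212]
eef_rot: [3.14, 0.0, 1.516]
force: [4.4, 1.7, 3.1]
grip_width: 0.0335
```

```bash
python3 arc.py -.0387 .131 3.06 8
```

```text
local [-0.0386  0.0941  0.0932] phi 2.361 r 0.1325 w 0.03349095273841928 F [4.4 1.7 3.1]
[0.0004, 0.0074, -0.0089] 2.45
[0.0007, 0.0139, -0.0183] 2.54
[0.001, 0.0196, -0.0283] 2.62
[0.0014, 0.0249, -0.0385] 2.71
[0.0016, 0.0292, -0.049] 2.8
[0.0018, 0.0325, -0.06] 2.89
[0.002, 0.0349, -0.0712] 2.97
[0.002, 0.0364, -0.0825] 3.06
```

Call:
servo_tool:
  rows:
    - [0.0004, 0.0074, -0.009, 0, 0, 0, -0.6]
    - [0.0007, 0.014, -0.0183, 0, 0, 0, -0.6]
    - [0.001, 0.0196, -0.0283, 0, 0, 0, -0.6]
    - [0.0013, 0.025, -0.0385, 0, 0, 0, -0.6]
    - [0.0016, 0.0292, -0.049, 0, 0, 0, -0.6]
    - [0.0018, 0.0325, -0.06, 0, 0, 0, -0.6]
    - [0.002, 0.035, -0.0712, 0, 0, 0, -0.6]
    - [0.002, 0.0364, -0.082, 0, 0, 0, -0.6]

```text
time_s: 23.82
ee_pos: [0.5887, 0.0394, 0.0382]
eef_rot: [3.139, -0.001, 1.517]
force: [6.9, 1.7, 2.1]
grip_width: 0.0338
```

```bash
python3 arc.py -.0387 .131 3.15 8
```

```text
local [-0.0386  0.1319  0.0102] phi 3.064 r 0.1323 w 0.03381858873100286 F [6.9 1.7 2.1]
[-0.0001, -0.0003, -0.0014] 3.07
[-0.0001, -0.0007, -0.0029] 3.09
[-0.0002, -0.001, -0.0043] 3.1
[-0.0002, -0.001, -0.0057] 3.11
[-0.0002, -0.0009, -0.0071] 3.12
[-0.0002, -0.0009, -0.0085] 3.13
[-0.0002, -0.0009, -0.0099] 3.14
[-0.0002, -0.0009, -0.0113] 3.15
```

Call:
servo_tool:
  rows:
    - [0, -0.0003, -0.0014, 0, 0, 0, -0.6]
    - [0, -0.0006, -0.003, 0, 0, 0, -0.6]
    - [0, -0.0008, -0.0045, 0, 0, 0, -0.6]
    - [0, -0.0008, -0.006, 0, 0, 0, -0.6]
    - [0, -0.0008, -0.0075, 0, 0, 0, -0.6]
    - [0, -0.0008, -0.009, 0, 0, 0, -0.6]
    - [0, -0.0008, -0.0105, 0, 0, 0, -0.6]
    - [0, -0.0008, -0.0105, 0, 0, 0, -0.6]

```text
time_s: 24.48
ee_pos: [0.5887, 0.0398, 0.0269]
eef_rot: [3.139, -0.002, 1.517]
force: [5.1, 4.1, 0.2]
grip_width: 0.0335
```

```bash
python3 arc.py -.0387 .131 3.15 8|head -1
```

```text
local [-0.0386  0.1322 -0.0011] phi -3.133 r 0.1322 w 0.0335209052653229 F [5.1 4.1 0.2]
```

Call:
servo_tool:
  rows:
    - [0, 0, 0, 0, 0, 0, 0.2]
    - [0, 0, 0, 0, 0, 0, 0.2]
    - [0, 0, 0, 0, 0, 0, 0.2]
    - [0, 0, 0, 0, 0, 0, 0.2]
    - [0, 0, 0.02, 0, 0, 0, 0.2]
    - [0, 0, 0.05, 0, 0, 0, 0.2]
    - [0, 0, 0.085, 0, 0, 0, 0.2]
    - [0, 0, 0.12, 0, 0, 0, 0.2]

```text
time_s: 25.15
ee_pos: [0.5881, 0.0397, 0.1478]
eef_rot: [3.141, -0.001, 1.517]
force: [0.2, -0.2, 0.7]
grip_width: 0.0566
```

Call:
servo_tool:
  rows:
    - [0, -0.035, 0.02, 0, 0, 0, 0.2]
    - [0, -0.07, 0.02, 0, 0, 0, 0.2]
    - [0, -0.105, 0.02, 0, 0, 0, 0.2]
    - [0, -0.14, 0.02, 0, 0, 0, 0.2]
    - [0, -0.175, 0.02, 0, 0, 0, 0.2]
    - [0.01, -0.21, 0.02, 0, 0, 0, 0.2]
    - [0.03, -0.24, 0.01, 0, 0, 0, 0.2]
    - [0.05, -0.25, 0, 0, 0, 0, 0.2]

```text
time_s: 25.82
ee_pos: [0.638, -0.2146, 0.1481]
eef_rot: [3.14, -0.001, 1.513]
force: [0.0, -0.1, 0.7]
grip_width: 0.0563
```

```bash
python3 rot.py 1.511;python3 arc.py .038 .131 3.15 8|head -1; python3 - <<'E'
from w import *
o,p,X=look('w14.png'); s=save('side','s14.png'); a=cv2.imread('pics/s14.png'); cv2.imwrite('pics/s14L.png',cv2.resize(a[150:330,220:440],(733,600),interpolation=cv2.INTER_CUBIC))
Xs=cloud(s)
for r in cams.place_of(s,'leaf_upper_tab')+cams.place_of(s,'leaf_lower_tab'): print(r, bydepth(s,np.array(r['at'])*[560,420]))
E
```

```text
[ 0.638  -0.2146  0.1481] [ 3.1396e+00 -6.0000e-04  1.5129e+00] rotvec [-0.0005  0.002  -0.0019] q [-0.38  0.64  1.21  0.    1.29 -0.32]
local [ 0.0257 -0.1188  0.1201] phi 0.791 r 0.1689 w 0.056283526610723875 F [ 0.  -0.1  0.7]
{'at': [0.553, 0.5455], 'p': 0.91} [0.57799608 0.01501516 0.0307102 ]
{'at': [0.6671, 0.5402], 'p': 0.58} [ 0.78891188  0.01813209 -0.00155994]
{'at': [0.6605, 0.6536], 'p': 0.89} [ 0.65157834 -0.20944477  0.02820854]
```

View pics/s14L.png

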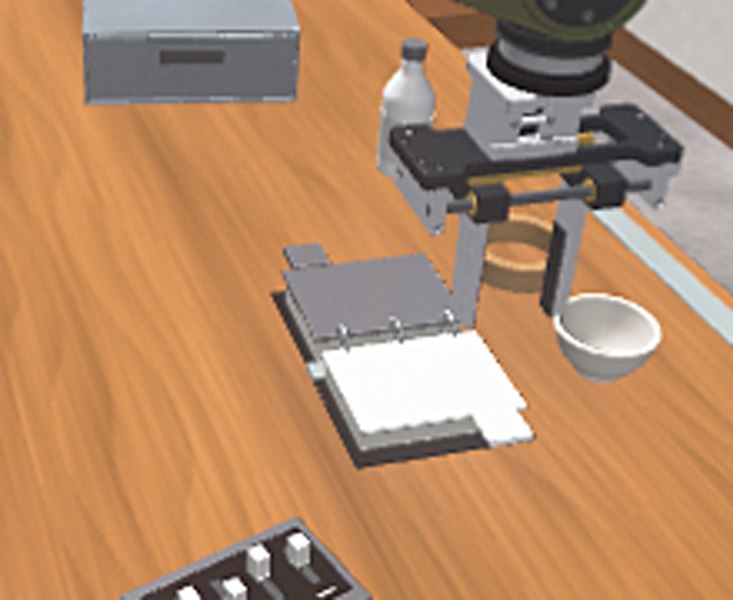

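View pics/w14.png

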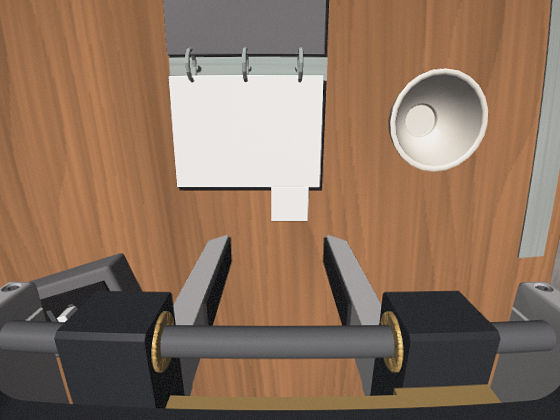

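Call:
servo_tool:
  rows:
    - [0.006, -0.006, -0.02, 0, 0, 0, 0.2]
    - [0.011, -0.012, -0.05, 0, 0, 0, 0.2]
    - [0.011, -0.012, -0.08, 0, 0, 0, 0.2]
    - [0.011, -0.012, -0.1, 0, 0, 0, 0.2]
    - [0.011, -0.012, -0.112, 0, 0, 0, 0.2]
    - [0.011, -0.012, -0.12, 0, 0, 0, 0.2]
    - [0.011, -0.012, -0.121, 0, 0, 0, 0.2]
    - [0.011, -0.012, -0.121, 0, 0, 0, 0.2]

```text
time_s: 26.68
ee_pos: [0.649, -0.2219, 0.0272]
eef_rot: [3.141, -0.002, 1.517]
force: [-0.1, 0.5, 0.3]
grip_width: 0.0566
```

```bash
python3 arc.py .038 .131 3.15 8|head -1; python3 - <<'E'
from w import *
o,p,X=look('w15.png')
E
```

```text
local [ 0.0371 -0.1254 -0.0008] phi -0.007 r 0.1254 w 0.05664983162076659 F [-0.1  0.5  0.3]
```

View pics/w15.png

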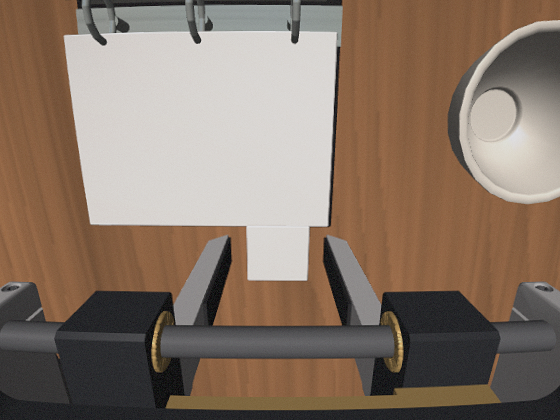

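Move 5 mm outward, then pinch.

Call:
servo_tool:
  newtons: 20
  rows:
    - [0, -0.003, 0, 0, 0, 0, 0.2]
    - [0, -0.006, 0, 0, 0, 0, 0.2]
    - [0, -0.006, 0, 0, 0, 0, -0.6]
    - [0, -0.006, 0, 0, 0, 0, -0.6]
    - [0, -0.006, 0, 0, 0, 0, -0.6]
    - [0, -0.006, 0, 0, 0, 0, -0.6]
    - [0, -0.006, 0, 0, 0, 0, -0.6]
    - [0, -0.006, 0, 0, 0, 0, -0.6]

```text
time_s: 27.4
ee_pos: [0.6491, -0.2281, 0.0276]
eef_rot: [3.141, -0.001, 1.517]
force: [-2.8, 0.1, 1.0]
grip_width: 0.0336
```

```bash
python3 arc.py .0375 .132 0.6 8
```

```text
local [ 0.0376 -0.1316 -0.0004] phi -0.003 r 0.1316 w 0.03355471856770223 F [-2.8  0.1  1. ]
[-0.0, 0.0002, 0.0099] 0.07
[0.0, 0.0011, 0.0198] 0.15
[0.0001, 0.0028, 0.0296] 0.22
[0.0003, 0.0054, 0.0392] 0.3
[0.0005, 0.0087, 0.0486] 0.37
[0.0007, 0.0126, 0.0577] 0.45
[0.001, 0.0173, 0.0665] 0.52
[0.0013, 0.0226, 0.075] 0.6
```

Call:
servo_tool:
  rows:
    - [0, 0.0002, 0.01, 0, 0, 0, -0.6]
    - [0, 0.001, 0.02, 0, 0, 0, -0.6]
    - [0, 0.003, 0.0296, 0, 0, 0, -0.6]
    - [0.0003, 0.0054, 0.0392, 0, 0, 0, -0.6]
    - [0.0005, 0.0087, 0.0486, 0, 0, 0, -0.6]
    - [0.0007, 0.0126, 0.0577, 0, 0, 0, -0.6]
    - [0.001, 0.0173, 0.0665, 0, 0, 0, -0.6]
    - [0.0013, 0.0226, 0.075, 0, 0, 0, -0.6]

```text
time_s: 28.07
ee_pos: [0.6504, -0.205, 0.1036]
eef_rot: [3.141, -0.001, 1.517]
force: [-0.3, 0.0, -1.5]
grip_width: 0.0336
```

```bash
python3 arc.py .0375 .132 1.35 8
```

```text
local [ 0.0375 -0.1085  0.0756] phi 0.609 r 0.1322 w 0.03355980212392902 F [-0.3  0.  -1.5]
[0.0005, 0.0075, 0.0097] 0.7
[0.001, 0.0159, 0.0186] 0.79
[0.0015, 0.025, 0.0267] 0.89
[0.0021, 0.0348, 0.034] 0.98
[0.0027, 0.0453, 0.0403] 1.07
[0.0034, 0.0562, 0.0457] 1.16
[0.004, 0.0677, 0.05] 1.26
[0.0047, 0.0794, 0.0532] 1.35
```

Call:
servo_tool:
  rows:
    - [0.0005, 0.0075, 0.0097, 0, 0, 0, -0.6]
    - [0.001, 0.016, 0.0186, 0, 0, 0, -0.6]
    - [0.0015, 0.025, 0.0267, 0, 0, 0, -0.6]
    - [0.0021, 0.0348, 0.034, 0, 0, 0, -0.6]
    - [0.0027, 0.0453, 0.0403, 0, 0, 0, -0.6]
    - [0.0034, 0.0562, 0.0457, 0, 0, 0, -0.6]
    - [0.004, 0.0677, 0.05, 0, 0, 0, -0.6]
    - [0.0047, 0.0794, 0.0532, 0, 0, 0, -0.6]

```text
time_s: 28.73
ee_pos: [0.6552, -0.1245, 0.1573]
eef_rot: [3.14, -0.001, 1.517]
force: [-0.1, -1.7, -1.8]
grip_width: 0.0337
```

```bash
python3 arc.py .0375 .132 2.1 8
```

```text
local [ 0.0375 -0.0278  0.1293] phi 1.359 r 0.1323 w 0.033675295091684466 F [-0.1 -1.7 -1.8]
[0.0007, 0.0121, 0.0019] 1.45
[0.0014, 0.0243, 0.0027] 1.54
[0.0022, 0.0365, 0.0024] 1.64
[0.0029, 0.0486, 0.001] 1.73
[0.0036, 0.0605, -0.0015] 1.82
[0.0043, 0.0722, -0.005] 1.91
[0.005, 0.0835, -0.0097] 2.01
[0.0056, 0.0943, -0.0154] 2.1
```

Call:
servo_tool:
  rows:
    - [0.0007, 0.012, 0.0019, 0, 0, 0, -0.6]
    - [0.0014, 0.0243, 0.0027, 0, 0, 0, -0.6]
    - [0.0022, 0.0365, 0.0024, 0, 0, 0, -0.6]
    - [0.0029, 0.0486, 0.001, 0, 0, 0, -0.6]
    - [0.0036, 0.0605, -0.0015, 0, 0, 0, -0.6]
    - [0.0043, 0.0722, -0.005, 0, 0, 0, -0.6]
    - [0.005, 0.0835, -0.0097, 0, 0, 0, -0.6]
    - [0.0056, 0.0943, -0.0154, 0, 0, 0, -0.6]

```text
time_s: 29.4
ee_pos: [0.661, -0.0288, 0.1416]
eef_rot: [3.14, -0.001, 1.517]
force: [0.1, -0.2, 2.7]
grip_width: 0.0337
```

```bash
python3 arc.py .0375 .132 2.8 8
```

```text
local [0.0376 0.0681 0.1136] phi 2.111 r 0.1324 w 0.033730291634043674 F [ 0.1 -0.2  2.7]
[0.0005, 0.0094, -0.0064] 2.2
[0.001, 0.0183, -0.0136] 2.28
[0.0015, 0.0264, -0.0215] 2.37
[0.0019, 0.034, -0.03] 2.46
[0.0023, 0.0408, -0.0391] 2.54
[0.0027, 0.0468, -0.0487] 2.63
[0.003, 0.052, -0.0588] 2.71
[0.0032, 0.0562, -0.0694] 2.8
```

Call:
servo_tool:
  rows:
    - [0.0005, 0.0094, -0.0064, 0, 0, 0, -0.6]
    - [0.001, 0.0183, -0.0136, 0, 0, 0, -0.6]
    - [0.0015, 0.0264, -0.0215, 0, 0, 0, -0.6]
    - [0.0019, 0.034, -0.03, 0, 0, 0, -0.6]
    - [0.0023, 0.0408, -0.0391, 0, 0, 0, -0.6]
    - [0.0027, 0.0468, -0.0487, 0, 0, 0, -0.6]
    - [0.003, 0.052, -0.0588, 0, 0, 0, -0.6]
    - [0.0032, 0.0562, -0.0694, 0, 0, 0, -0.6]

```text
time_s: 30.07
ee_pos: [0.6643, 0.0278, 0.0711]
eef_rot: [3.14, -0.001, 1.517]
force: [3.5, -0.8, 1.4]
grip_width: 0.0332
```

```bash
python3 arc.py .0375 .132 3.13 8
```

```text
local [0.0375 0.1248 0.0431] phi 2.809 r 0.132 w 0.03319816550261366 F [ 3.5 -0.8  1.4]
[0.0001, 0.0016, -0.005] 2.85
[0.0002, 0.003, -0.0101] 2.89
[0.0002, 0.0043, -0.0153] 2.93
[0.0003, 0.0053, -0.0205] 2.97
[0.0003, 0.0061, -0.0257] 3.01
[0.0004, 0.0067, -0.031] 3.05
[0.0004, 0.007, -0.0363] 3.09
[0.0004, 0.0072, -0.0416] 3.13
```

Call:
servo_tool:
  rows:
    - [0, 0.0016, -0.005, 0, 0, 0, -0.6]
    - [0, 0.003, -0.01, 0, 0, 0, -0.6]
    - [0, 0.0043, -0.0153, 0, 0, 0, -0.6]
    - [0.0003, 0.0053, -0.0205, 0, 0, 0, -0.6]
    - [0.0003, 0.006, -0.0257, 0, 0, 0, -0.6]
    - [0.0003, 0.0066, -0.031, 0, 0, 0, -0.6]
    - [0.0003, 0.007, -0.036, 0, 0, 0, -0.6]
    - [0.0003, 0.007, -0.0405, 0, 0, 0, -0.6]

```text
time_s: 30.73
ee_pos: [0.6649, 0.0348, 0.0305]
eef_rot: [3.139, -0.001, 1.517]
force: [-0.3, -0.0, 20.9]
grip_width: 0.0331
```

Call:
servo_tool:
  rows:
    - [0, 0, -0.001, 0, 0, 0, -0.6]
    - [0, 0, -0.001, 0, 0, 0, 0.2]
    - [0, 0, -0.001, 0, 0, 0, 0.2]
    - [0, 0, -0.001, 0, 0, 0, 0.2]
    - [0, 0, -0.001, 0, 0, 0, 0.2]
    - [0, 0, 0.03, 0, 0, 0, 0.2]
    - [0, 0, 0.06, 0, 0, 0, 0.2]
    - [0, 0, 0.1, 0, 0, 0, 0.2]

```text
time_s: 31.4
ee_pos: [0.6636, 0.0348, 0.1293]
eef_rot: [-3.14, -0.001, 1.517]
force: [-0.7, 0.7, -0.2]
grip_width: 0.0566
```

Call:
servo_tool:
  rows:
    - [-0.02, -0.02, 0.03, 0, 0, 0, 0.2]
    - [-0.04, -0.05, 0.06, 0, 0, 0, 0.2]
    - [-0.06, -0.085, 0.08, 0, 0, 0, -0.6]
    - [-0.08, -0.12, 0.08, 0, 0, 0, -0.6]
    - [-0.1, -0.155, 0.08, 0, 0, 0, -0.6]
    - [-0.12, -0.19, 0.08, 0, 0, 0, -0.6]
    - [-0.14, -0.225, 0.08, 0, 0, 0, -0.6]
    - [-0.16, -0.26, 0.08, 0, 0, 0, -0.6]

```text
time_s: 32.07
ee_pos: [0.5026, -0.2258, 0.2093]
eef_rot: [-3.14, -0.001, 1.517]
force: [1.2, -0.3, -0.5]
grip_width: 0.0208
```

```bash
python3 rot.py 1.511; python3 - <<'E'
from w import *
o,p,X=look('w16.png'); s=save('side','s16.png'); a=cv2.imread('pics/s16.png'); cv2.imwrite('pics/s16L.png',cv2.resize(a[150:330,220:440],(733,600),interpolation=cv2.INTER_CUBIC))
t=save('top','top16.png');T=cloud(t)
b=-3.4*np.pi/180
for C,nm in [(T,'top'),(cloud(s),'side')]:
    d=C-np.array([.6194,-.0945,.028]); lx=d[...,0]*np.cos(b)+d[...,1]*np.sin(b); ly=-d[...,0]*np.sin(b)+d[...,1]*np.cos(b)
    for nn,c in [('up',-.038),('low',.038),('leaf',0)]:
        for lo,hi in [(.02,.05),(.06,.1),(.108,.134)]:
            m=(abs(lx-c)<(.012 if c else .05))&(ly>lo)&(ly<hi)&(C[...,2]>.01); print(nm,nn,lo,m.sum(),np.median(C[m][:,2]).round(4) if m.any() else '')
E
```

```text
[ 0.5026 -0.2258  0.2093] [-3.1396e+00 -1.3000e-03  1.5168e+00] rotvec [-0.0014 -0.0019 -0.0058] q [-0.49  0.32  1.54  0.    1.29 -0.44]
top up 0.02 64 0.0321
top up 0.06 97 0.0322
top up 0.108 60 0.0327
top low 0.02 65 0.0326
top low 0.06 89 0.0326
top low 0.108 55 0.0328
top leaf 0.02 277 0.0322
top leaf 0.06 374 0.0321
top leaf 0.108 145 0.0326
side up 0.02 56 0.0316
side up 0.06 29 0.0315
side up 0.108 9 0.0318
side low 0.02 55 0.0315
side low 0.06 64 0.0316
side low 0.108 37 0.0324
side leaf 0.02 233 0.0316
side leaf 0.06 186 0.0316
side leaf 0.108 49 0.0321
```

View pics/s16L.png

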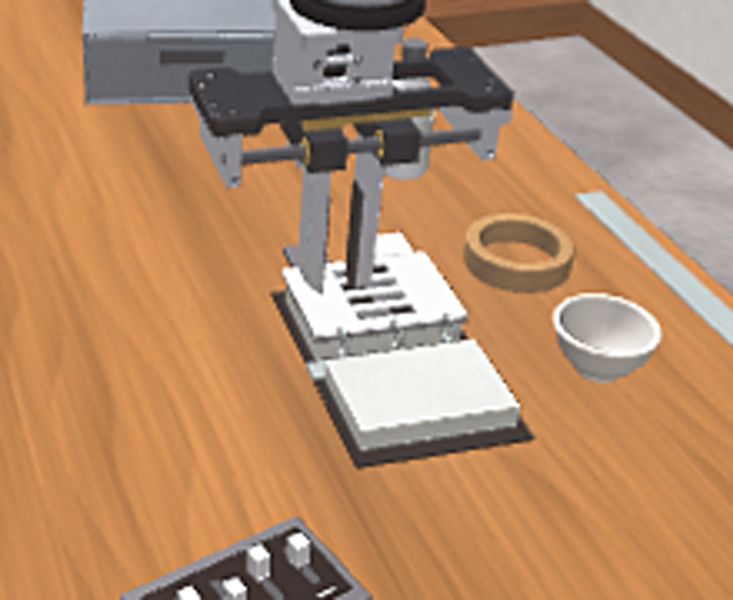

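View pics/w16.png

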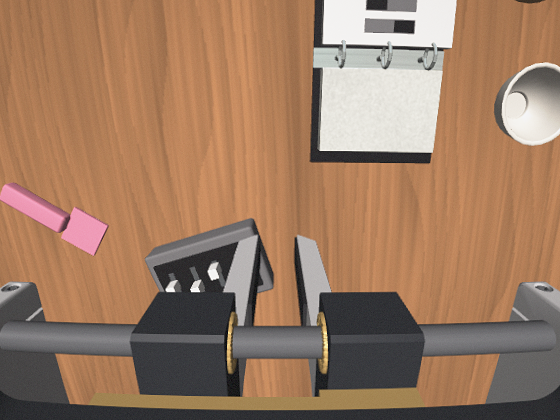

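Call:
servo_tool:
  rows:
    - [-0.01, -0.01, 0, 0, 0, -0.12, -1]
    - [-0.02, -0.02, 0, 0, 0, -0.24, -1]
    - [-0.03, -0.03, 0, 0, 0, -0.36, -1]
    - [-0.04, -0.04, 0, 0, 0, -0.48, -1]
    - [-0.05, -0.05, 0, 0, 0, -0.6, -1]
    - [-0.06, -0.06, 0, 0, 0, -0.72, -1]
    - [-0.07, -0.07, 0, 0, 0, -0.84, -1]
    - [-0.08, -0.08, 0, 0, 0, -0.96, -1]

```text
time_s: 32.88
ee_pos: [0.423, -0.3059, 0.2092]
eef_rot: [-3.139, -0.001, 0.548]
force: [-0.4, -0.6, -0.1]
grip_width: 0.0006
```

Call:
servo_tool:
  rows:
    - [-0.01, -0.005, 0, 0, 0, -0.12, -1]
    - [-0.02, -0.01, 0, 0, 0, -0.24, -1]
    - [-0.03, -0.014, 0, 0, 0, -0.297, -1]
    - [-0.04, -0.014, 0, 0, 0, -0.297, -1]
    - [-0.05, -0.014, 0, 0, 0, -0.297, -1]
    - [-0.06, -0.014, 0, 0, 0, -0.297, -1]
    - [-0.06, -0.014, 0, 0, 0, -0.297, -1]
    - [-0.06, -0.014, 0, 0, 0, -0.297, -1]

```text
time_s: 33.55
ee_pos: [0.363, -0.3197, 0.2094]
eef_rot: [-3.139, -0.002, 0.252]
force: [0.6, 0.3, 0.6]
grip_width: 0.0005
```

```bash
python3 rot.py 0.26; python3 - <<'E'
from w import *
o,p,X=look('w17.png'); np.save('X17.npy',X)
for i in range(1,5):
    for r in cams.place_of(p,f'switch{i}_nub')[:3]:
        uv=np.array(r['at'])*[560,420]; print(i,round(r['p'],2),uv.round(),atz(p,uv,.049,o).round(4))
E
```

```text
[ 0.363  -0.3197  0.2094] [-3.1394e+00 -1.7000e-03  2.5200e-01] rotvec [-0.0026  0.0011  0.008 ] q [-0.8   0.17  1.72  0.    1.25  0.52]
1 0.42 [294.  99.] [ 0.457  -0.3112  0.049 ]
2 0.44 [285. 129.] [ 0.4277 -0.3097  0.049 ]
3 0.74 [303. 158.] [ 0.4042 -0.3353  0.049 ]
4 0.49 [296. 184.] [ 0.3766 -0.3349  0.049 ]
```

View pics/w17.png

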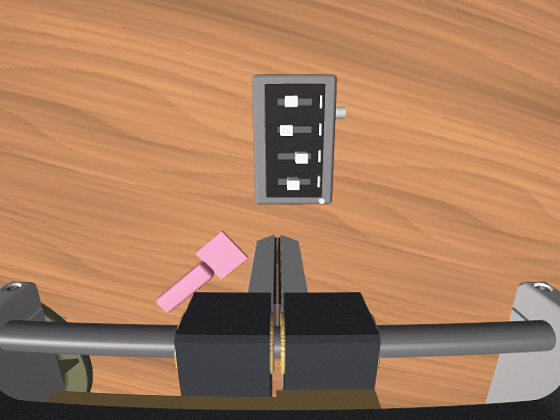

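```bash
cat > sw.py <<'E'
from w import *
def sw(p,o,verbose=1):
    X=cloud(p,o); im=p['image']; Z=X[...,2]
    near=np.hypot(X[...,0]-.417,X[...,1]+.323)<.11
    top=X[near&(Z>.032)&(Z<.048)]; r=cv2.minAreaRect((top[:,:2]*1000).astype(np.float32))
    if verbose: print('box',r)
    hsv=cv2.cvtColor(im,cv2.COLOR_RGB2HSV); m=(hsv[...,1]<40)&(hsv[...,2]>190)&near&(Z>.05)&(Z<.068)
    n,l,st,c=cv2.connectedComponentsWithStats(m.astype(np.uint8))
    a=np.radians(15.0); xb=np.array([np.sin(a),-np.cos(a)]); yb=np.array([np.cos(a),np.sin(a)]); C=np.array([.4173,-.3228])
    for i in range(1,n):
        if st[i,4]<15: continue
        ys,xs=np.where(l==i); P=np.array([atz(p,(x,y),.058,o) for x,y in zip(xs,ys)])[:,:2]; Q=P-C; lx=Q@xb; ly=Q@yb
        print(c[i].round(1),st[i,4],'mean',P.mean(0).round(4),'local x',lx.mean().round(4),[lx.min().round(4),lx.max().round(4)],'y',ly.mean().round(4))
if __name__=='__main__':
    o=ctrl.get_obs(); p=cams.camera('wrist'); sw(p,o)
    t=cams.camera('top'); print('top'); sw(t,None)
    im=p['image'][60:220,230:370]; cv2.imwrite('pics/c17.png',cv2.resize(im,None,fx=3.7,fy=3.7,interpolation=cv2.INTER_CUBIC)[:,:,::-1])
E
python3 sw.py
```

```text
box ((416.5623779296875, -322.65057373046875), (135.13621520996094, 85.0287857055664), 14.43773365020752)
[291.  101.5] 128 mean [ 0.4544 -0.3088] local x -0.0039 [np.float64(-0.0096), np.float64(0.0017)] y 0.0395
[285.5 130.5] 119 mean [ 0.4272 -0.3107] local x -0.0091 [np.float64(-0.0145), np.float64(-0.0039)] y 0.0127
[301.  158.4] 129 mean [ 0.4051 -0.3322] local x 0.0059 [np.float64(0.0), np.float64(0.0119)] y -0.0142
[292.5 185.1] 113 mean [ 0.3771 -0.3312] local x -0.0023 [np.float64(-0.0078), np.float64(0.0032)] y -0.041
top
box ((417.61175537109375, -321.5278625488281), (134.21583557128906, 86.15960693359375), 14.751140594482422)
```

View pics/c17.png

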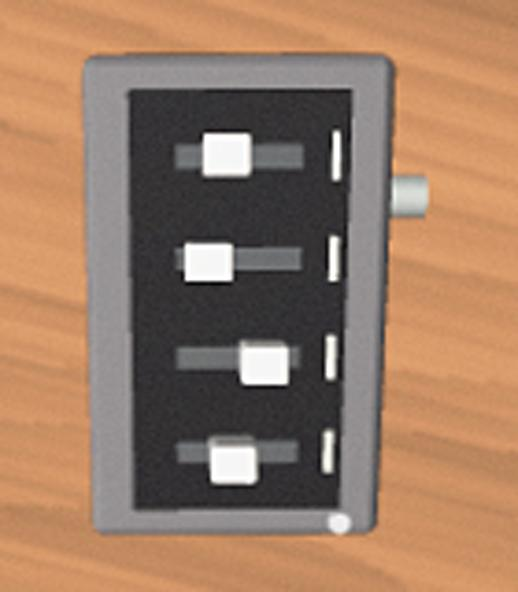

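Call:
servo_tool:
  rows:
    - [0.03, 0.013, -0.02, 0, 0, 0, -1]
    - [0.06, 0.026, -0.04, 0, 0, 0, -1]
    - [0.085, 0.036, -0.06, 0, 0, 0, -1]
    - [0.085, 0.036, -0.09, 0, 0, 0, -1]
    - [0.085, 0.036, -0.12, 0, 0, 0, -1]
    - [0.085, 0.036, -0.14, 0, 0, 0, -1]
    - [0.085, 0.036, -0.145, 0, 0, 0, -1]
    - [0.085, 0.036, -0.145, 0, 0, 0, -1]

```text
time_s: 34.57
ee_pos: [0.4478, -0.2835, 0.063]
eef_rot: [-3.137, 0.0, 0.252]
force: [-1.1, 0.6, -0.4]
grip_width: 0.0005
```

```bash
python3 rot.py 0.255; python3 - <<'E'
from w import *
o,p,X=look('w18.png');s=save('side','s18.png'); a=cv2.imread('pics/s18.png'); cv2.imwrite('pics/s18L.png',cv2.resize(a[250:380,230:370],(646,600),interpolation=cv2.INTER_CUBIC))
E
```

```text
[ 0.4478 -0.2835  0.063 ] [-3.1369e+00  3.0000e-04  2.5170e-01] rotvec [-0.0044 -0.0015  0.0033] q [-0.63  0.45  1.72  0.    0.97  0.68]
```

View pics/w18.png

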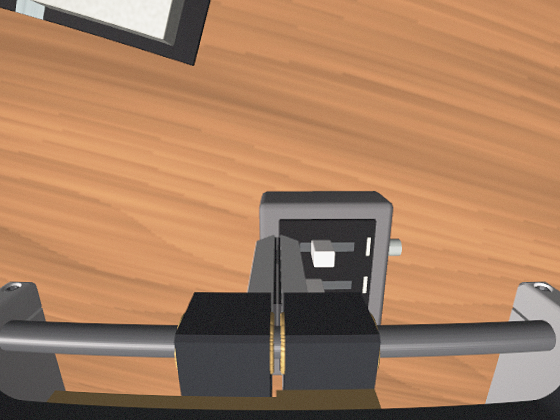

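View pics/s18L.png

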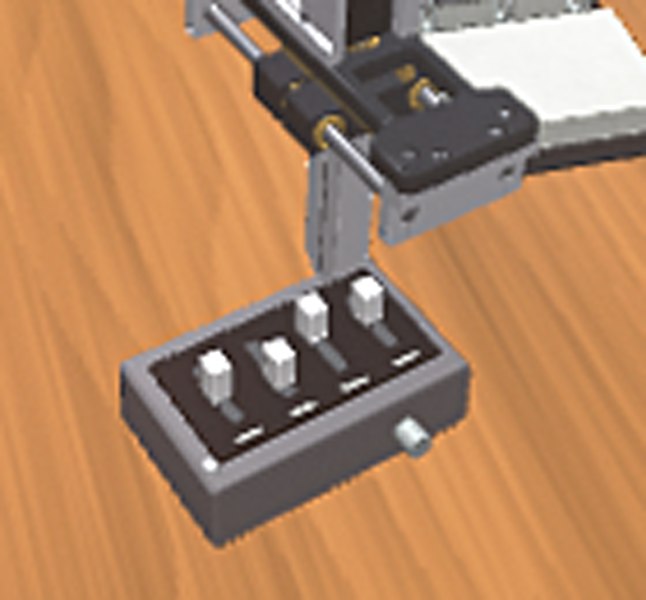

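Call:
servo_tool:
  rows:
    - [0.0008, -0.003, 0, 0, 0, 0, -1]
    - [0.0015, -0.006, 0, 0, 0, 0, -1]
    - [0.0023, -0.009, 0, 0, 0, 0, -1]
    - [0.003, -0.0115, 0, 0, 0, 0, -1]
    - [0.0036, -0.0138, 0, 0, 0, 0, -1]
    - [0.0042, -0.016, 0, 0, 0, 0, -1]
    - [0.0046, -0.0178, 0, 0, 0, 0, -1]
    - [0.0046, -0.0178, 0, 0, 0, 0, -1]

```text
time_s: 35.33
ee_pos: [0.4534, -0.3024, 0.0653]
eef_rot: [-3.14, -0.002, 0.251]
force: [0.4, -0.4, 0.2]
grip_width: 0.0004
```

Call:
servo_tool:
  rows:
    - [0.0002, -0.0008, 0, 0, 0, 0, -1]
    - [0.0004, -0.0015, 0, 0, 0, 0, -1]
    - [0.0006, -0.0023, 0, 0, 0, 0, -1]
    - [0.0008, -0.003, 0, 0, 0, 0, -1]
    - [0.0008, -0.003, 0, 0, 0, 0, -1]
    - [0.0008, -0.003, 0, 0, 0, 0, -1]
    - [0.0008, -0.003, 0, 0, 0, 0, -1]
    - [0.0008, -0.003, 0, 0, 0, 0, -1]

```text
time_s: 36.0
ee_pos: [0.454, -0.3046, 0.0651]
eef_rot: [-3.138, -0.002, 0.252]
force: [-1.6, 8.4, 4.0]
grip_width: 0.0007
```

```bash
python3 - <<'E'
from w import *
s=save('side','s19.png'); a=cv2.imread('pics/s19.png'); cv2.imwrite('pics/s19L.png',cv2.resize(a[250:380,230:370],(646,600),interpolation=cv2.INTER_CUBIC))
E
```

```text
(no output)
```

View pics/s19L.png

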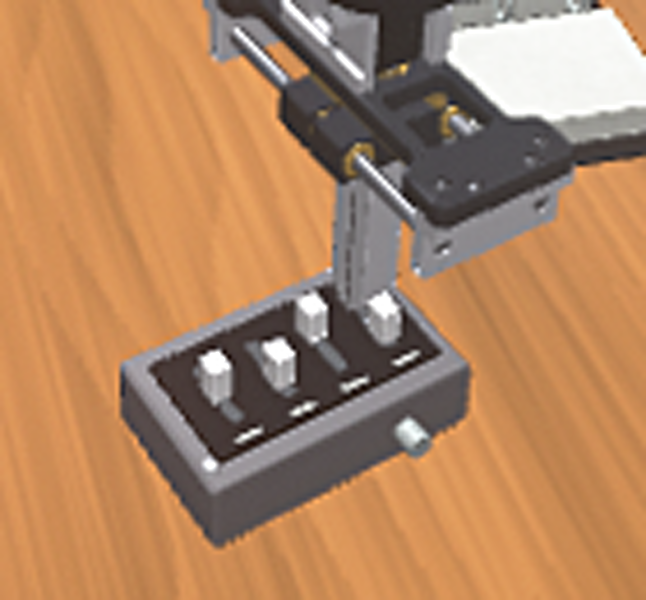

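Call:
servo_tool:
  rows:
    - [-0.004, 0.015, 0, 0, 0, 0, -1]
    - [-0.004, 0.015, 0.025, 0, 0, 0, -1]
    - [-0.03, 0.01, 0.035, 0, 0, 0, -1]
    - [-0.06, 0.005, 0.035, 0, 0, 0, -1]
    - [-0.0837, 0, 0.035, 0, 0, 0, -1]
    - [-0.0837, 0, 0.02, 0, 0, 0, -1]
    - [-0.0837, 0, 0, 0, 0, 0, -1]
    - [-0.0837, 0, 0, 0, 0, 0, -1]

```text
time_s: 36.72
ee_pos: [0.3689, -0.3039, 0.0627]
eef_rot: [-3.135, 0.0, 0.251]
force: [-0.3, 1.4, -0.8]
grip_width: 0.0006
```

Call:
servo_tool:
  rows:
    - [0.0008, -0.003, 0, 0, 0, 0, -1]
    - [0.0015, -0.006, 0, 0, 0, 0, -1]
    - [0.0023, -0.009, 0, 0, 0, 0, -1]
    - [0.003, -0.0115, 0, 0, 0, 0, -1]
    - [0.0036, -0.0138, 0, 0, 0, 0, -1]
    - [0.0041, -0.0155, 0, 0, 0, 0, -1]
    - [0.0041, -0.0155, 0, 0, 0, 0, -1]
    - [0.0041, -0.0155, 0, 0, 0, 0, -1]

```text
time_s: 37.38
ee_pos: [0.3731, -0.3196, 0.0628]
eef_rot: [-3.136, 0.0, 0.251]
force: [-0.3, -0.4, 0.7]
grip_width: 0.0001
```

Call:
servo_tool:
  rows:
    - [0.0003, -0.001, 0, 0, 0, 0, -1]
    - [0.0005, -0.002, 0, 0, 0, 0, -1]
    - [0.0008, -0.003, 0, 0, 0, 0, -1]
    - [0.001, -0.004, 0, 0, 0, 0, -1]
    - [0.0013, -0.005, 0, 0, 0, 0, -1]
    - [0.0016, -0.006, 0, 0, 0, 0, -1]
    - [0.0019, -0.007, 0, 0, 0, 0, -1]
    - [0.0019, -0.007, 0, 0, 0, 0, -1]

```text
time_s: 38.05
ee_pos: [0.3746, -0.3254, 0.0627]
eef_rot: [-3.132, 0.001, 0.251]
force: [-2.9, 12.4, 8.0]
grip_width: 0.0005
```

Call:
servo_tool:
  rows:
    - [-0.004, 0.012, 0, 0, 0, 0, -1]
    - [-0.004, 0.012, 0.03, 0, 0, 0, -1]
    - [0.01, 0, 0.042, 0, 0, 0, -1]
    - [0.025, -0.02, 0.042, 0, 0, 0, -1]
    - [0.0375, -0.033, 0.042, 0, 0, 0, -1]
    - [0.0375, -0.033, 0.03, 0, 0, 0, -1]
    - [0.0375, -0.033, 0.002, 0, 0, 0, -1]
    - [0.0375, -0.033, 0.002, 0, 0, 0, -1]

```text
time_s: 38.72
ee_pos: [0.4102, -0.3567, 0.06]
eef_rot: [-3.127, 0.005, 0.251]
force: [-0.8, 0.3, -1.2]
grip_width: 0.0005
```

```bash
python3 rot.py 0.255; python3 - <<'E'
from w import *
s=save('side','s20.png'); a=cv2.imread('pics/s20.png'); cv2.imwrite('pics/s20L.png',cv2.resize(a[250:380,230:370],(646,600),interpolation=cv2.INTER_CUBIC))
E
```

```text
[ 0.4102 -0.3567  0.06  ] [-3.1268  0.0046  0.2508] rotvec [-0.0132 -0.0081  0.0043] q [-0.78  0.49  1.68  0.    0.99  0.53]
```

View pics/s20L.png

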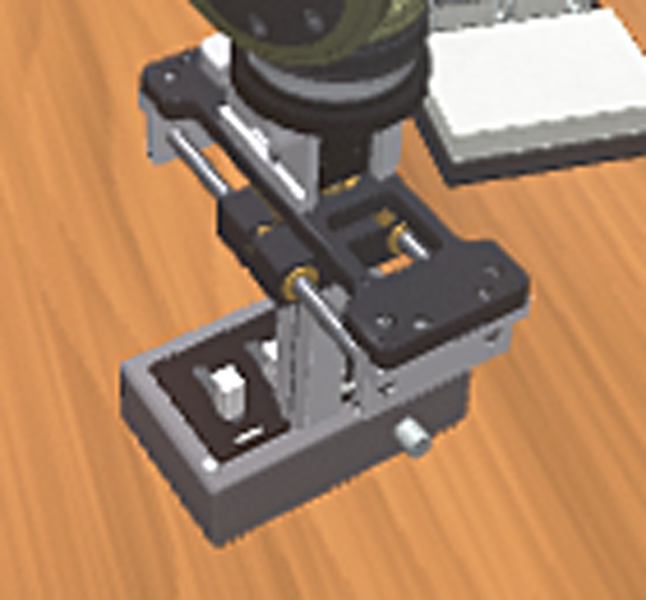

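Call:
servo_tool:
  rows:
    - [0, 0.001, 0.003, -0.013, -0.008, 0, -1]
    - [-0.0008, 0.0035, 0.003, -0.013, -0.008, 0, -1]
    - [-0.0015, 0.0065, 0.003, -0.013, -0.008, 0, -1]
    - [-0.0023, 0.0095, 0.003, -0.013, -0.008, 0, -1]
    - [-0.003, 0.0125, 0.003, -0.013, -0.008, 0, -1]
    - [-0.0038, 0.0155, 0.003, -0.013, -0.008, 0, -1]
    - [-0.0046, 0.0185, 0.003, -0.013, -0.008, 0, -1]
    - [-0.0046, 0.0185, 0.003, -0.013, -0.008, 0, -1]

```text
time_s: 39.43
ee_pos: [0.4061, -0.3381, 0.0654]
eef_rot: [3.141, -0.001, 0.251]
force: [0.5, 0.2, -0.6]
grip_width: 0.0004
```

Call:
servo_tool:
  rows:
    - [-0.0003, 0.001, 0, 0, 0, 0, -1]
    - [-0.0005, 0.002, 0, 0, 0, 0, -1]
    - [-0.0008, 0.003, 0, 0, 0, 0, -1]
    - [-0.001, 0.004, 0, 0, 0, 0, -1]
    - [-0.0013, 0.005, 0, 0, 0, 0, -1]
    - [-0.0013, 0.005, 0, 0, 0, 0, -1]
    - [-0.0013, 0.005, 0, 0, 0, 0, -1]
    - [-0.0013, 0.005, 0, 0, 0, 0, -1]

```text
time_s: 40.1
ee_pos: [0.4054, -0.3354, 0.0658]
eef_rot: [3.135, -0.002, 0.251]
force: [2.8, -19.0, -7.2]
grip_width: 0.0007
```

Call:
servo_tool:
  rows:
    - [0.002, -0.008, 0, 0, 0, 0, -1]
    - [0.003, -0.012, 0.02, 0, 0, 0, -1]
    - [0, -0.01, 0.055, 0, 0, 0, -1]
    - [-0.01, 0, 0.09, 0, 0, 0, -1]
    - [-0.02, 0.01, 0.12, 0, 0, 0, -1]
    - [-0.03, 0.015, 0.145, 0, 0, 0, -1]
    - [-0.042, 0.015, 0.145, 0, 0, 0, -1]
    - [-0.042, 0.015, 0.145, 0, 0, 0, -1]

```text
time_s: 40.77
ee_pos: [0.3624, -0.3204, 0.2117]
eef_rot: [3.134, -0.003, 0.25]
force: [0.6, 0.3, -0.4]
grip_width: 0.0003
```

```bash
python3 sw.py; python3 rot.py .255
```

```text
box ((416.0881042480469, -322.7028503417969), (134.95684814453125, 85.20416259765625), 14.467635154724121)
[302.  100.5] 129 mean [ 0.4577 -0.321 ] local x 0.0087 [np.float64(0.003), np.float64(0.0144)] y 0.0395
[283.5 129.5] 120 mean [ 0.4273 -0.3108] local x -0.009 [np.float64(-0.0143), np.float64(-0.0037)] y 0.0127
[283.1 157.4] 124 mean [ 0.401  -0.3173] local x -0.0096 [np.float64(-0.0156), np.float64(-0.0037)] y -0.0143
[300.4 183.8] 110 mean [ 0.3795 -0.341 ] local x 0.0078 [np.float64(0.0023), np.float64(0.0135)] y -0.0412
top
box ((417.595947265625, -321.9072570800781), (134.19346618652344, 85.64250183105469), 14.71849536895752)
[ 0.3632 -0.3203  0.2099] [ 3.1365e+00 -1.5000e-03  2.5020e-01] rotvec [0.0045 0.0027 0.0048] q [-0.8   0.16  1.72 -0.    1.25  0.52]
```

View pics/c17.png

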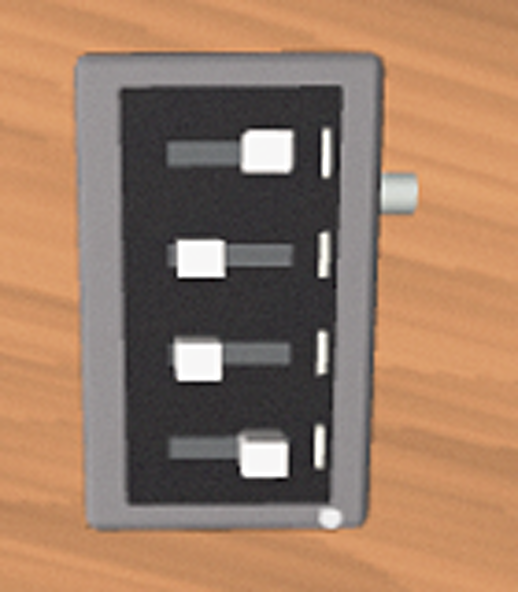

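```bash
python3 - <<'E'
from w import *
t=save('top','top21.png');s=save('side','s21.png')
for n in ['pliers','level','tray_front']:
    for p in (t,s):
        for r in cams.spot_in(p,n)[:3]: print(n,p is t,round(r['p'],2),(np.array(r['box'])*[560,420,560,420]).round())
X=cloud(t); b=-3.4*np.pi/180
d=X-np.array([.6194,-.0945,.028]); lx=d[...,0]*np.cos(b)+d[...,1]*np.sin(b); ly=-d[...,0]*np.sin(b)+d[...,1]*np.cos(b)
for lo,hi in [(.02,.05),(.06,.1),(.108,.134)]:
    m=(abs(lx)<.055)&(ly>lo)&(ly<hi)&(X[...,2]>.01); print(lo,np.median(X[m][:,2]))
E
```

```text
level True 0.73 [328. 105. 352. 125.]
level False 0.27 [283. 319. 293. 328.]
level False 0.26 [295. 311. 305. 322.]
level False 0.19 [360. 212. 392. 236.]
tray_front True 0.6 [160. 137. 180. 206.]
tray_front False 0.83 [293. 162. 310. 179.]
0.02 0.03232231620772774
0.06 0.03212259480315738
0.108 0.0323194454909832
```

View pics/top21.png

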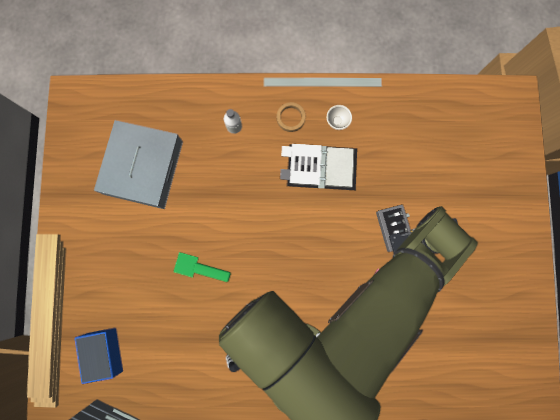

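View pics/s21.png

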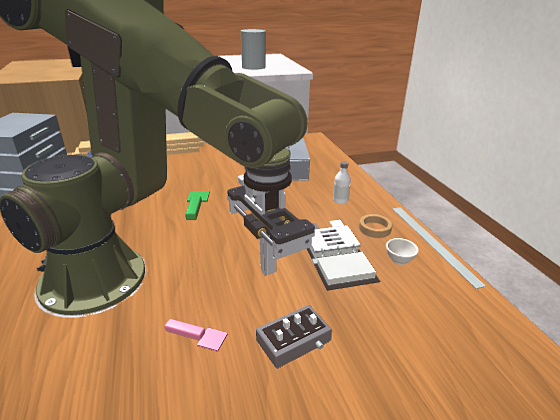

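```bash
python3 - <<'E'
from w import *
t=cams.camera('top');s=cams.camera('side')
A=cv2.resize(t['image'][335:385,205:275],(560,400),interpolation=cv2.INTER_CUBIC);B=cv2.resize(s['image'][240:290,20:70],(400,400),interpolation=cv2.INTER_CUBIC)
cv2.imwrite('pics/z.png',cv2.resize(np.hstack([A,B]),(800,333))[:,:,::-1])
for uv in [(232,362),(235,366),(228,355)]: print(bydepth(t,uv))
E
```

```text
[0.11222254 0.14044541 0.54854376]
[0.12376307 0.12653503 0.63544103]
[0.14612855 0.13705274 0.65407468]
```

View pics/z.png

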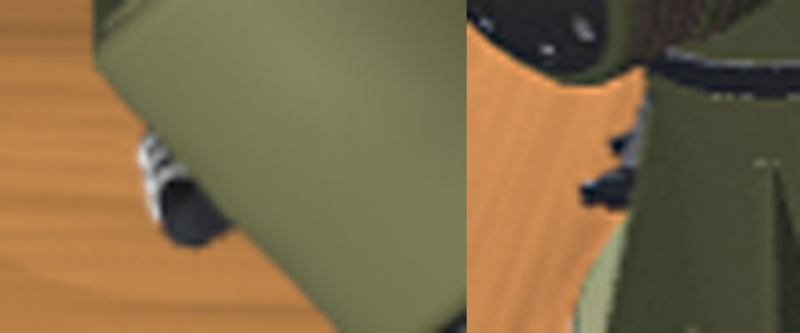

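```bash
python3 -c "
from station import hand_in
print(hand_in())"
```

```text
the job is handed in; nothing more can be done
None
```

The bench is changed over and the job is handed in, at about 41 s of robot time; no verdict came back.

- **Tools:** I put the small green scraper and the orange level into the tray and pushed it to its stop. In the wrist depth image its front plate was about 1 mm short of the box's front edge, where a shut tray should be. I saw no pliers in any view. The pink scraper and the larger green one stayed where they were.
- **Leaves:** I turned the upper leaf first, then the lower. The visible (lower) leaf measured level at about 32 mm on the left-hand stack. The upper leaf lies beneath it, and I saw it flat before turning the lower one.
- **Switches:** I pushed 1 and 4 on and 3 off, each to its stop. Switch 2 was already off, so I left it alone. In the last picture the four nubs sat about +9, −9, −10 and +8 mm from the middle of their travel, which matches on, off, off, on.
- **Left alone:** The ramekin, glue bottle and tape roll look unmoved in the last pictures, and the arm ended raised clear of everything.

The networks gave some false reports along the way, such as the ramekin read as a level and the cash box as pliers. I ruled each of these out by looking at the pictures. I could not see the tools once the tray was shut; they were lying flat in it before I pushed it in.

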